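Release the hidden catch and open the stock cupboard

TASK

The small grey cupboard's door is held shut by a springy safety catch on its inside, clamped somewhere along the top edge where it cannot be seen from the front. Reach over the door through the gap above it, feel along for the catch, hold it down while drawing the door past it, then swing the door wide open, roughly square to the front, and let go. Do not force the door or the cupboard, and leave the cup, the roll of tape and the tub beside it where they stand.

Things in the scene. Friction and masses are not known exactly. Their poses are not given: they have to be found in the camera images.
- cupboard: fixed grey metal cupboard, 110 deep (x) x 160 wide (y) x 206 high. Origin: centre of its underside; x points from its front to its back, y to its left as the robot sees it. The lower front is the door: 12 thick, outer face at x = -55, inner face at x = -43, z = 18 to 125 mm, hinged at its left edge. Side walls 6 thick (inner faces y = +-74) stand behind the door.
- gap (a point): centre of the open gap above the shut door, in the plane of its inner face (axes as the cupboard's). The gap is 55 mm high (z = 125 to 180) and 148 wide. Above it a closed head (z = 180 to 206) begins 7 mm behind the plane of the shut door's inner face, so a tool reaches in only from the front, tilted 35 to 45 degrees from vertical.
- keeper_bar (a point): middle of a fixed steel bar that crosses the inside from wall to wall: 6 thick, 10 high (z = 114 to 124); its front face lies 48 mm behind the shut door's inner face. The nose of the catch stands up behind it.
- door_hinge (a point): fixed point at the top of the door's hinge (left) edge, in the plane of the shut door's inner face. The vertical hinge line runs 6 mm in front of it (towards the robot).
- door_top (a point): point on the top edge of the door, on its inner face, 85 mm from the hinge line; it moves with the door. The catch is clamped to the inner face below the top edge, its centre 50 to 120 mm from the hinge line, different every time, hidden: feel for it. Where there is no catch, a finger behind the door meets nothing down to 40 mm below the edge.
- door_corner (a point): top free (right-hand) corner of the door on its inner face, 158 mm from the hinge line; moves with the door. A small round knob on the outside near this edge only draws the door against the catch.
- door (a joint): opening angle of the door, rad: 0 shut, grows as the free edge swings out towards the robot, 1.75 at its stop. The hinge is a little stiff (0.06 N m): the door stays where it is left. Held by the catch it opens 0.1 rad at most; the catch moves with it and is clear of the bar beyond 0.35 rad.
- catch (a joint): angle of the spring catch, rad: 0 at rest, grows as it is pressed down, 0.45 at its stop. White plastic tongue, 18 wide, level top 14 mm below the door's top edge, pivoted 6 mm behind the inner face and running back to a nose 60 mm behind it. Pressed down 18 to 30 mm behind the inner face it starts to yield at 3 to 6 N; 5 to 9 N or 0.14 rad (2 to 4 mm there) free it. It springs back if let go.
- pen_cup: white paper cup, 74 across, 84 high, standing to the left, in front of the drawers; origin: centre of its underside. A bystander.
- tape_roll: roll of tape lying flat in front of the cupboard to the right, 100 across, 49 high; origin: centre of its underside. A bystander.
- screw_tub: square clear lidded tub of screws, 95 x 95 x 61, left of the cupboard; origin: centre of its underside. A bystander.

How it is judged:
By the outcome, as a careful person would: the job done as asked, in the order asked, and still so for the second after the job is handed in, with the robot touching nothing.
It also fails if it takes over 61 s, if anything falls off the work surface, if the arm or the gripper's body presses on something with over 40 N, if the wrist force passes 120 N, or if a joint passes its speed limit or range.

ROBOT

A 6-joint arm with a two-finger parallel gripper is mounted at the origin on a cart in front of the work surface, level with it; the furniture and walls round the work are solid. World frame = base frame: x ahead of the robot, y to its left, z up, the work surface at z = 0. Lengths are in mm, angles in rad, forces in N, time in s.
With the tool pointing down it reaches from about 350 to 925 mm from the base axis. Payload 6.4 kg.
Tool frame: the origin (TCP) lies between the finger pads; the fingertips stand bot.tip_reach ahead of it and the grasp point (between the pads) is the TCP (bot.tip_reach is the distance from the TCP to the fingertips, in mm); z points along the fingers, y is the line along which they close (so a half turn about z gives the same grasp; the last joint's range is limited). The gripper opens to 94 mm and grips with 3 to 60 N. Pads are 16 mm wide; open, the fingers measure 119 mm over their backs; the gripper's body (75 mm by 177 mm) begins 78 mm behind the grasp point.
Start: joints at [-1.383, 0.245, 1.558, -0, 1.339, -0.174], TCP at [230.078, -607.929, 224.455] pointing down, gripper open.
Joint ranges: [-3.13, 3.13], [-1.02, 2.26], [0.13, 2.54], [-0.95, 4.09], [0.21, 2.88], [-2.74, 2.74]. Speed limits (rad/s): [2.57, 2.57, 3.14, 3.14, 3.14, 3.14].

INTERFACE

Orientations are given as a unit quaternion [w, x, y, z].
In Python, from station import bot, viewer gives the robot as it stands. The module is installed in compiled form; this text tells all that it offers.
- The arm moves only by the tool move_arm, never from a script. Its argument "series" is a list of rows, each an object with "jaw": the finger opening in m, from 0 to 0.094; "translation": the shift along the tool's x, y, z in m, a list of three; "twist": the turn about the tool's z in rad. A call has 1 to 20 rows; each row is the pose to reach, as a shift and turn from the pose commanded when the call began, along the tool's axes at that moment; what a row does not reach only later rows make up. A row lasts 1/12 s, in which the tool goes at most 41.7 mm and 7.16 degrees, less where a joint would pass 70% of its speed; a pose out of reach is approached as far as the arm can. A call with a gripper value outside its range is refused whole. The fingers move at their own pace and stop on an object; the grip force is fixed at half the most. Time passes only in rows, so rows that repeat a pose let the fingers close. It gives the time, the measured TCP pose, the force, the opening and the grip force at its end, in the units of the state.
- bot.observe(): the state, without advancing time (a new reading comes with each control period).
- viewer.snapshot(name): name is "scene" or "top" or "wrist"; returns (picture, depth): 420x560x3 uint8, red, green, blue; 420x560 float32, mm along the optical axis (not along the pixel's ray), 0 where there is no reading.
- viewer.get_calibration(name): a dict with "camera_matrix" (3x3 intrinsics, pixels), "rvec" (rotation vector, rad) and "tvec" (3), from world to camera coordinates, as OpenCV has them. Camera axes: x right, y down, z forward; pixel columns grow to the right and rows downward; lengths in mm; the calibration is good to about 2 mm. A picture is of the moment at which its call begins: read the wrist's pose just before it. get_calibration takes no time and is no camera call; for the wrist camera it gives the pose at the moment of the call.
- bot.finish_job(): hands the job in; it is judged then, once.
The state is a dict: "time": time; "joint_positions": joint angles; "joint_vel": joint speeds; "tau": joint torques, N m; "position": TCP position; "ee_rot": TCP orientation; "ft_force": force on the tool from outside, world axes, zero at the start; "ft_torque": the same for the moment, N m; "width": finger opening in mm; "gripper_force": force on a finger pad.
Only numpy, scipy, OpenCV 4.12 (cv2) and the standard library are available. Lean on these libraries where they do the work, as an engineer would, in place of code of your own. Each camera call takes 0.05 s, during which the arm holds its last target. There are 200 camera calls.

## Working session

There is one attempt and no reset: what is moved stays moved. The work goes in short steps, Python scripts to look and compute and a tool call to move; the robot and the scene stay as the last step left them, time stands still between calls to the robot, and variables do not carry over. Pictures are saved under pics/ and viewed, at most 10 in all, crops included, and the job is handed in when it is done.

Besides the shell and the picture viewer there is one more tool, called after "Emit:" as name(argument=value, ...) on one line, values as JSON. move_arm: Moves the arm, as the interface text tells. Its arguments: {"type":"object","properties":{"series":{"type":"array"}},"required":["series"]}

```bash
mkdir -p pics; python3 - <<'E'
from station import bot,viewer
import cv2,numpy as np
s=bot.observe(); print({k:np.round(v,3).tolist() for k,v in s.items()}, bot.tip_reach)
for n in("scene","top"):
    p,d=viewer.snapshot(n); cv2.imwrite(f"pics/{n}0.png",p[...,::-1]); np.save(f"pics/{n}0.npy",d)
    c=viewer.get_calibration(n); R=cv2.Rodrigues(np.array(c["rvec"],float))[0]; print(n,np.round(c["camera_matrix"],1).tolist(),"cam at",np.round(-R.T@np.array(c["tvec"]).ravel()),np.round(R,2).tolist())
E
```

```text
{'time': 0.0, 'joint_positions': [-1.383, 0.246, 1.559, -0.0, 1.339, -0.174], 'joint_vel': [0.001, -0.0, 0.001, 0.001, -0.001, -0.001], 'tau': [-0.0, -41.582, -31.461, 0.068, 0.033, -0.0], 'position': [229.961, -607.348, 223.352], 'ee_rot': [-0.001, 0.984, 0.18, -0.0], 'ft_force': [-0.156, 0.806, 1.286], 'ft_torque': [0.014, 0.009, -0.03], 'gripper_force': 0.0, 'width': 94.02} 19.0
scene [[386.7, 0.0, 279.9], [0.0, 386.7, 214.6], [0.0, 0.0, 1.0]] cam at [-122.  572.  490.] [[-0.58, -0.82, 0.02], [-0.36, 0.23, -0.9], [0.73, -0.53, -0.43]]
top [[509.2, 0.0, 283.7], [0.0, 509.2, 214.7], [0.0, 0.0, 1.0]] cam at [  98.  131. 1260.] [[-0.13, -0.99, -0.01], [-0.92, 0.12, -0.37], [0.37, -0.04, -0.93]]
```

View pics/scene0.png

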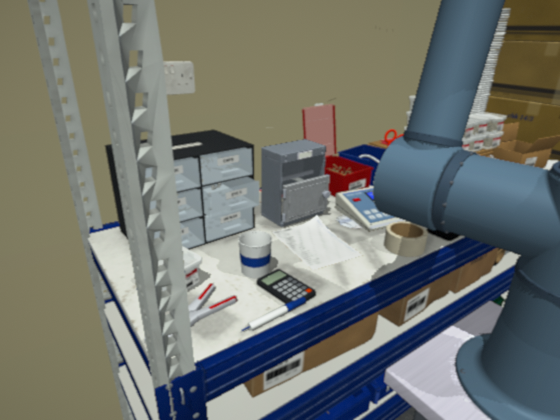

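View pics/top0.png

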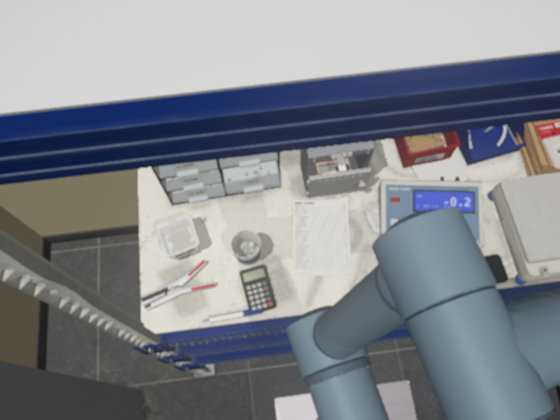

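The scene view shows the cupboard at about (262–330, 140–222), with the door's front face at (280–330, 175–220). In the top view its front edge runs from about (305,190) to (370,185). Next I'll fit its pose from depth.

```bash
cat > h.py <<'E'
import numpy as np,cv2
from station import bot,viewer
def cloud(n,d,c=None):
    c=c or viewer.get_calibration(n); K=np.array(c["camera_matrix"]);R=cv2.Rodrigues(np.array(c["rvec"],float))[0];t=np.array(c["tvec"],float).ravel()
    v,u=np.mgrid[:420,:560]; P=np.stack([(u-K[0,2])/K[0,0]*d,(v-K[1,2])/K[1,1]*d,d],-1)
    W=(P-t)@R; W[d<=0]=np.nan; return W
def proj(n,X,c=None):
    c=c or viewer.get_calibration(n); return cv2.projectPoints(np.array(X,float).reshape(-1,1,3),np.array(c["rvec"],float),np.array(c["tvec"],float),np.array(c["camera_matrix"]),None)[0].reshape(-1,2)
E
python3 - <<'E'
from h import *
W=cloud("scene",np.load("pics/scene0.npy")); T=cloud("top",np.load("pics/top0.npy"))
for v in (150,165,180,195,205): print(v,[(u,*np.round(W[v,u]).astype(int).tolist()) for u in range(256,340,8)])
print("TOP")
for v in (160,170,178,184,188,192,198): print(v,[(u,*np.round(T[v,u]).astype(int).tolist()) for u in range(296,386,10)])
im=cv2.imread("pics/scene0.png")[125:235,230:360]; a=cv2.resize(im,None,fx=5,fy=5,interpolation=cv2.INTER_CUBIC)
cv2.imwrite("pics/c1.png",a)
E
```

```text
150 [(256, 951, -98, 130), (264, 728, 16, 201), (272, 698, 10, 207), (280, 689, -10, 206), (288, 673, -24, 208), (296, 664, -44, 207), (304, 658, -66, 205), (312, 659, -95, 201), (320, 660, -125, 196), (328, 879, -358, 108), (336, 952, -468, 74)]
165 [(256, 950, -98, 77), (264, 728, 16, 159), (272, 694, 12, 167), (280, 654, 14, 179), (288, 744, -79, 138), (296, 744, -108, 133), (304, 745, -140, 127), (312, 707, -139, 138), (320, 675, -141, 146), (328, 868, -353, 56), (336, 856, -381, 55)]
180 [(256, 949, -96, 24), (264, 726, 17, 116), (272, 691, 13, 126), (280, 653, 14, 138), (288, 746, -82, 90), (296, 693, -71, 109), (304, 645, -60, 126), (312, 636, -81, 124), (320, 637, -111, 118), (328, 641, -145, 110), (336, 724, -258, 62)]
195 [(256, 653, 89, 112), (264, 726, 17, 71), (272, 688, 15, 83), (280, 660, 9, 92), (288, 639, -3, 97), (296, 634, -26, 93), (304, 637, -56, 85), (312, 639, -87, 78), (320, 638, -116, 72), (328, 622, -132, 73), (336, 636, -177, 58)]
205 [(256, 651, 90, 85), (264, 725, 17, 40), (272, 688, 15, 53), (280, 655, 11, 65), (288, 636, -1, 69), (296, 635, -28, 63), (3
[... 768 characters left out ...]
26, 635, -35, 87), (336, 636, -62, 77), (346, 638, -90, 66), (356, 637, -116, 60), (366, 641, -146, 45), (376, 657, -183, 0)]
188 [(296, 675, 35, -2), (306, 654, 12, 36), (316, 632, -10, 76), (326, 635, -37, 62), (336, 636, -64, 53), (346, 635, -91, 48), (356, 639, -120, 32), (366, 649, -153, 1), (376, 645, -180, 1)]
192 [(296, 662, 37, -1), (306, 640, 14, 42), (316, 636, -12, 44), (326, 635, -39, 38), (336, 638, -67, 23), (346, 644, -98, 0), (356, 639, -124, 5), (366, 636, -150, 4), (376, 634, -178, -1)]
198 [(296, 643, 39, 3), (306, 641, 12, -1), (316, 638, -14, 0), (326, 635, -42, -4), (336, 628, -67, 5), (346, 621, -92, 14), (356, 622, -121, 2), (366, 621, -149, -3), (376, 616, -174, 1)]
```

View pics/c1.png

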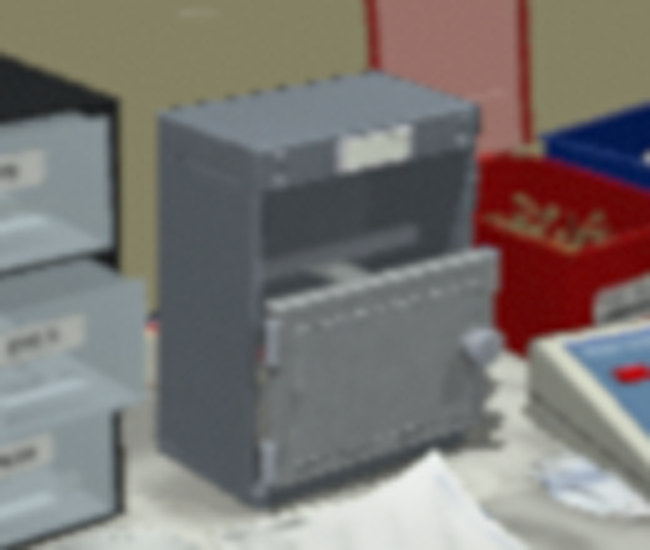

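The crop shows the cupboard with the door shut, the knob at right, the keeper bar, and a pale strip at about crop (345,270), scene pixel (299,179). That strip may be the catch. I'll fit the frame and check overhead clearances.

```bash
python3 - <<'E'
from h import *
W=cloud("scene",np.load("pics/scene0.npy")); T=cloud("top",np.load("pics/top0.npy"))
def fit(A,ax,lo,hi,n=(0,1)):
    A=A.reshape(-1,3);A=A[np.all((A>lo)&(A<hi),1)]
    o=1-ax; 
    for _ in range(4):
        p=np.polyfit(A[:,o],A[:,ax],1); r=A[:,ax]-np.polyval(p,A[:,o]); A=A[abs(r-np.median(r))<max(2.,2*np.median(abs(r)))]
    return p,len(A)
for n,A in (("scene",W),("top",T)):
    p,k=fit(A,0,[625,-120,40],[650,-5,115]); q,j=fit(A,1,[655,5,40],[735,25,200])
    print(n,"front x=%.4f*y+%.1f (%d)"%(*p,k),"left y=%.4f*x+%.1f (%d)"%(*q,j))
p,k=fit(W,0,[640,-130,185],[675,0,200]); print("head front",p,k)
t=W.reshape(-1,3);t=t[(t[:,0]>660)&(t[:,0]<730)&(t[:,1]<5)&(t[:,1]>-130)&(t[:,2]>190)&(t[:,2]<220)];print("top z",np.median(t[:,2]))
im=cv2.imread("pics/scene0.png").astype(int)
for v in range(175,184): print(v,[(int(im[v,u].mean()),*np.round(W[v,u]).astype(int).tolist()) for u in range(292,306,2)])
print("shelf",[np.round(T[v,u]).tolist() for v,u in ((130,280),(100,280),(150,100),(40,280),(130,450))])
for nm,A,b in(("cup",T,(225,265,228,265)),("tub",T,(155,200,213,260))):
    B=A[b[2]:b[3],b[0]:b[1]].reshape(-1,3);B=B[B[:,2]>45];print(nm,np.nanmin(B,0).round(),np.nanmax(B,0).round())
B=W[218:255,380:430].reshape(-1,3);B=B[B[:,2]>35];print("tape",np.nanmin(B,0).round(),np.nanmax(B,0).round())
E
```

```text
scene front x=-0.0257*y+635.9 (648) left y=0.0509*x+-20.9 (906)
top front x=-0.0287*y+634.4 (510) left y=0.0479*x+-18.9 (189)
head front [-4.02295255e-02  6.55518188e+02] 157
top z 206.72009773664084
175 [(87, 699, -60, 124), (91, 698, -67, 123), (93, 700, -75, 121), (97, 699, -82, 120), (95, 699, -89, 118), (95, 701, -98, 116), (83, 739, -137, 97)]
176 [(93, 700, -61, 121), (95, 699, -68, 119), (99, 701, -76, 117), (98, 703, -85, 115), (88, 749, -129, 93), (81, 746, -135, 92), (69, 743, -140, 92)]
177 [(96, 700, -61, 117), (102, 701, -69, 116), (109, 703, -78, 113), (108, 701, -84, 113), (90, 748, -128, 90), (71, 748, -137, 88), (62, 737, -136, 92)]
178 [(104, 710, -69, 110), (112, 705, -73, 111), (126, 701, -76, 111), (130, 694, -78, 113), (117, 695, -86, 111), (87, 751, -139, 84), (65, 739, -137, 88)]
179 [(93, 712, -70, 106), (110, 699, -67, 111), (131, 695, -72, 111), (138, 690, -75, 112), (135, 689, -82, 111), (120, 684, -85, 112), (96, 740, -138, 84)]
180 [(75, 748, -99, 86), (86, 746, -104, 86), (114, 693, -71, 109), (136, 684, -70, 112), (143, 679, -74, 113), (143, 646, -54, 127), (144, 645, -60, 126)]
181 [(67, 746, -97, 84), (78, 746, -105, 82), (106, 746, -113, 81), (140, 646, -41, 126), (155, 644, -46, 126), (156, 642, -51, 126), (159, 637, -54, 126)]
182 [(89, 747, -98, 80), (108, 647, -28, 126), (139, 643, -32, 126), (155, 641, -36, 126), (158, 640, -43, 125), (151, 634, -45, 127), (130, 638, -55, 123)]
183 [(138, 645, -20, 125), (148, 638, -21, 127), (154, 638, -28, 126), (153, 639, -35, 124), (132, 637, -40, 124), (125, 639, -49, 121), (111, 638, -55, 120)]
shelf [[307.0, 110.0, 915.0], [317.0, 109.0, 941.0], [307.0, 250.0, 917.0], [374.0, 102.0, 939.0], [307.0, -35.0, 883.0]]
cup [469. 148.  45.] [542. 221.  88.]
tub [505. 298.  46.] [612. 407.  68.]
tape [ 168. -235.   35.] [440.  94. 245.]
```

Emit:
move_arm(series=[{"jaw": 0, "translation": [0, 0, -0.04], "twist": 0}, {"jaw": 0, "translation": [0, 0, -0.08], "twist": 0}, {"jaw": 0, "translation": [0, 0, -0.12], "twist": 0}, {"jaw": 0, "translation": [0, 0, -0.12], "twist": 0}])

```text
time: 0.43
position: [230.7, -610.7, 354.7]
ee_rot: [0.008, 0.984, 0.18, 0.0]
ft_force: [-0.4, -0.9, 1.6]
width: 70.5
gripper_force: 0.0
```

The catch appears in the scene depth as a pale strip at z≈112, near world (690, -76), about 90 mm from the hinge. I still need to feel for it. The moves only shift and twist the tool, so next I test what happens at the reach limit, in open space.

Emit:
move_arm(series=[{"jaw": 0, "translation": [-0.04, -0.015, 0], "twist": 0}, {"jaw": 0, "translation": [-0.08, -0.03, 0], "twist": 0}, {"jaw": 0, "translation": [-0.12, -0.045, 0], "twist": 0}, {"jaw": 0, "translation": [-0.12, -0.045, -0.04], "twist": 0}, {"jaw": 0, "translation": [-0.12, -0.045, -0.08], "twist": 0}, {"jaw": 0, "translation": [-0.12, -0.045, -0.12], "twist": 0}, {"jaw": 0, "translation": [-0.12, -0.045, -0.16], "twist": 0}, {"jaw": 0, "translation": [-0.12, -0.045, -0.2], "twist": 0}, {"jaw": 0, "translation": [-0.12, -0.045, -0.24], "twist": 0}, {"jaw": 0, "translation": [-0.12, -0.045, -0.28], "twist": 0}, {"jaw": 0, "translation": [-0.12, -0.045, -0.32], "twist": 0}, {"jaw": 0, "translation": [-0.12, -0.045, -0.36], "twist": 0}, {"jaw": 0, "translation": [-0.12, -0.045, -0.4], "twist": 0}, {"jaw": 0, "translation": [-0.12, -0.045, -0.44], "twist": 0}, {"jaw": 0, "translation": [-0.12, -0.045, -0.48], "twist": 0}, {"jaw": 0, "translation": [-0.12, -0.045, -0.52], "twist": 0}, {"jaw": 0, "translation": [-0.12, -0.045, -0.56], "twist": 0}, {"jaw": 0, "translation": [-0.12, -0.045, -0.6], "twist": 0}, {"jaw": 0, "translation": [-0.12, -0.045, -0.6], "twist": 0}])

```text
time: 2.02
position: [93.0, -550.8, 836.1]
ee_rot: [0.012, 0.984, 0.18, -0.001]
ft_force: [0.4, 0.2, 0.8]
width: 0.1
gripper_force: 0.0
```

```bash
python3 -c "
from h import *
s=bot.observe(); print(np.round(s['joint_positions'],3),np.round(s['position']),np.round(s['ee_rot'],3),s['time'])"
```

```text
[-1.608  0.441  0.126  0.006  2.551 -0.394] [  93. -551.  836.] [ 0.012  0.984  0.18  -0.001] 2.0167
```

Emit:
move_arm(series=[{"jaw": 0, "translation": [0, 0, 0.04], "twist": 0}, {"jaw": 0, "translation": [0, 0, 0.08], "twist": 0}, {"jaw": 0, "translation": [0, 0, 0.1], "twist": 0}, {"jaw": 0, "translation": [0, 0, 0.1], "twist": 0}, {"jaw": 0, "translation": [0, 0, 0.1], "twist": 0}, {"jaw": 0, "translation": [0, 0, 0.1], "twist": 0}])

```text
time: 2.52
position: [93.3, -554.4, 735.6]
ee_rot: [0.011, 0.984, 0.18, -0.001]
ft_force: [-1.0, 0.2, 0.5]
width: 0.3
gripper_force: 0.0
```

```bash
python3 -c "
from h import *
s=bot.observe(); print(np.round(s['joint_positions'],4),np.round(s['position'],1),np.round(s['ee_rot'],4),s['time'])"
```

```text
[-1.6074  0.1485  0.7388  0.0043  2.2326 -0.3958] [  93.3 -554.4  735.6] [ 1.090e-02  9.836e-01  1.799e-01 -7.000e-04] 2.5167
```

Commands re-base on the attained pose, and a small forward tilt stayed. I'll push against the limit for longer to see whether the tilt grows.

Emit:
move_arm(series=[{"jaw": 0, "translation": [0, 0, -0.9], "twist": 0}, {"jaw": 0, "translation": [0, 0, -0.9], "twist": 0}, {"jaw": 0, "translation": [0, 0, -0.9], "twist": 0}, {"jaw": 0, "translation": [0, 0, -0.9], "twist": 0}, {"jaw": 0, "translation": [0, 0, -0.9], "twist": 0}, {"jaw": 0, "translation": [0, 0, -0.9], "twist": 0}, {"jaw": 0, "translation": [0, 0, -0.9], "twist": 0}, {"jaw": 0, "translation": [0, 0, -0.9], "twist": 0}])

```text
time: 3.18
position: [78.7, -466.6, 889.2]
ee_rot: [0.018, 0.984, 0.18, -0.001]
ft_force: [0.3, -0.2, 0.2]
width: 0.6
gripper_force: 0.0
```

```bash
python3 -c "
from h import *
s=bot.observe(); print(np.round(s['joint_positions'],4),np.round(s['position'],1),np.round(s['ee_rot'],4),s['time'])"
```

```text
[-1.6482  0.3343  0.1265  0.0155  2.6459 -0.4256] [  78.7 -466.6  889.2] [ 1.780e-02  9.835e-01  1.800e-01 -9.000e-04] 3.1833
```

```bash
python3 - <<'E'
from h import *
p,d=viewer.snapshot("scene"); cv2.imwrite("pics/s2.png",p[...,::-1]); W=cloud("scene",d)
for v in range(20,420,50): print(v,[np.round(W[v,u]/10).astype(int).tolist() if d[v,u]>0 else 0 for u in range(400,560,30)])
E
```

```text
20 [[95, -74, 54], [95, -93, 54], [95, -114, 55], [22, -5, 51], [19, -7, 51], [66, -130, 55]]
70 [[95, -78, 36], [95, -99, 35], [24, -3, 44], [20, -4, 44], [73, -132, 36], [61, -130, 37]]
120 [[95, -83, 15], [75, -75, 20], [21, -1, 37], [18, -5, 37], [67, -130, 15], [55, -130, 18]]
170 [[26, 5, 28], [21, 5, 30], [17, 4, 31], [13, 3, 32], [9, 2, 33], [6, 3, 34]]
220 [[47, -26, 2], [44, -38, 0], [15, 3, 23], [10, 5, 26], [6, 6, 28], [3, 6, 29]]
270 [[32, -9, 0], [31, -19, -3], [35, -44, -14], [35, -64, -22], [5, 5, 20], [1, 6, 23]]
320 [[35, -17, -20], [32, -27, -23], [15, -5, 0], [11, -10, 0], [2, 6, 14], [-1, 7, 17]]
370 [[13, 14, 0], [10, 10, 0], [7, 7, 1], [4, 6, 4], [0, 7, 7], [-3, 6, 9]]
```

View pics/s2.png

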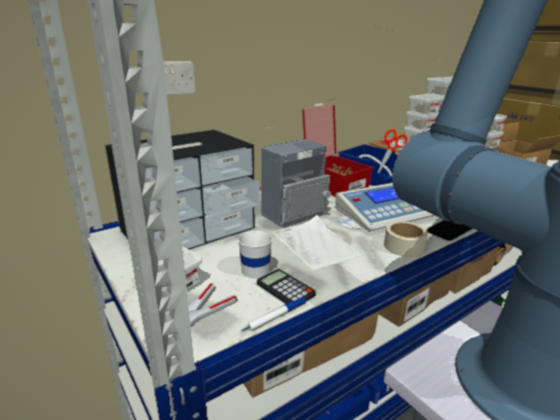

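The view shows free space in front of the shelf, with the arm at the right. Pushing outward against full extension facing +x, below the upper shelf, should gain tilt on every call. I'll fit the arm geometry to choose a safe spot.

```bash
python3 - <<'E'
from h import *
from scipy.optimize import least_squares
D=[([-1.383,.246,1.559,1.339],[229.96,-607.35,223.35]),([-1.608,.441,.126,2.551],[93,-550.8,836.1]),([-1.6074,.1485,.7388,2.2326],[93.3,-554.4,735.6]),([-1.6482,.3343,.1265,2.6459],[78.7,-466.6,889.2])]
def f(p):
    d,a,b,L,o,c=p;r=[]
    for q,P in D:
        s=q[1]+q[2]; r+= [a*np.sin(q[1])+b*np.sin(s)+L*np.sin(s+q[3])+c-np.sqrt(max(P[0]**2+P[1]**2-o*o,1)), d+a*np.cos(q[1])+b*np.cos(s)+L*np.cos(s+q[3])-P[2]]
    return r
R=least_squares(f,[300,450,450,250,20,0]);print(R.x.round(1),np.round(R.fun,1))
T=cloud("top",np.load("pics/top0.npy")); B=T.reshape(-1,3)
B=B[(B[:,0]>200)&(B[:,2]>400)&(B[:,1]>-350)&(B[:,1]<350)];print("shelf x min by z",[(z,np.min(B[(B[:,2]>z)&(B[:,2]<z+50),0]).round() if ((B[:,2]>z)&(B[:,2]<z+50)).sum()>20 else None) for z in range(400,1000,50)])
E
```

```text
[2706.7  460.5  596.6 2793.8    0.   -32.6] [ 3.7 -2.2 -8.3 -2.7 -3.5 10.2  8.1 -5.2]
shelf x min by z [(400, np.float64(200.0)), (450, np.float64(200.0)), (500, np.float64(200.0)), (550, np.float64(200.0)), (600, np.float64(200.0)), (650, np.float64(200.0)), (700, np.float64(200.0)), (750, None), (800, None), (850, np.float64(304.0)), (900, np.float64(303.0)), (950, None)]
```

Emit:
move_arm(series=[{"jaw": 0, "translation": [0.05, -0.07, 0.04], "twist": 0.1}, {"jaw": 0, "translation": [0.1, -0.14, 0.1], "twist": 0.2}, {"jaw": 0, "translation": [0.15, -0.21, 0.15], "twist": 0.318}, {"jaw": 0, "translation": [0.2, -0.28, 0.19], "twist": 0.318}, {"jaw": 0, "translation": [0.24, -0.34, 0.19], "twist": 0.318}, {"jaw": 0, "translation": [0.279, -0.395, 0.19], "twist": 0.318}, {"jaw": 0, "translation": [0.279, -0.395, 0.19], "twist": 0.318}, {"jaw": 0, "translation": [0.279, -0.395, 0.19], "twist": 0.318}, {"jaw": 0, "translation": [0.279, -0.395, 0.19], "twist": 0.318}, {"jaw": 0, "translation": [0.279, -0.395, 0.19], "twist": 0.318}, {"jaw": 0, "translation": [0.279, -0.395, 0.19], "twist": 0.318}, {"jaw": 0, "translation": [0.279, -0.395, 0.19], "twist": 0.318}, {"jaw": 0, "translation": [0.279, -0.395, 0.19], "twist": 0.318}, {"jaw": 0, "translation": [0.279, -0.395, 0.19], "twist": 0.318}, {"jaw": 0, "translation": [0.279, -0.395, 0.19], "twist": 0.318}])

```text
time: 4.48
position: [198.2, -3.4, 687.5]
ee_rot: [0.019, 0.999, 0.027, 0.008]
ft_force: [0.0, -0.6, -0.4]
width: 0.4
gripper_force: 0.0
```

```bash
cat > st.py <<'E'
from h import *
from scipy.spatial.transform import Rotation as Ro
s=bot.observe(); q=np.array(s['ee_rot']); M=Ro.from_quat(q[[1,2,3,0]]).as_matrix()
print(np.round(s['joint_positions'],4),np.round(s['position'],1),'F',np.round(s['ft_force'],1),round(s['time'],2)); print('tool axes x,y,z',np.round(M.T,3).tolist())
E
python3 st.py; python3 -c "
from h import *
T=cloud('top',np.load('pics/top0.npy'))
for v in (360,390,415): print([np.round(T[v,u]/10).astype(int).tolist() for u in range(10,560,50)])"
```

```text
[-0.5869 -0.7413  1.5047 -0.0303  2.3423  0.9082] [198.2  -3.4 687.5] F [ 0.  -0.6 -0.4] 4.48
tool axes x,y,z [[0.998, 0.054, 0.016], [0.054, -0.998, 0.039], [0.018, -0.038, -0.999]]
[[41, 108, -58], [43, 101, -85], [41, 81, -85], [30, 48, -26], [31, 36, -47], [33, 22, -86], [19, 8, 33], [18, -1, 32], [25, -38, -85], [13, -5, 72], [12, -9, 73]]
[[22, 67, 20], [23, 67, -4], [25, 67, -41], [27, 62, -85], [24, 42, -85], [22, 23, -85], [14, 9, 29], [13, 0, 33], [12, -16, 0], [10, -4, 72], [10, -9, 74]]
[[17, 67, 19], [18, 67, -5], [18, 67, -42], [17, 62, -85], [15, 43, -86], [13, 24, -85], [10, 8, 0], [9, 1, 33], [7, -15, 0], [8, -4, 71], [7, -8, 73]]
```

Emit:
move_arm(series=[{"jaw": 0, "translation": [-0.014, -0.04, 0], "twist": 0}, {"jaw": 0, "translation": [-0.028, -0.08, 0], "twist": 0}, {"jaw": 0, "translation": [-0.042, -0.118, 0], "twist": 0}, {"jaw": 0, "translation": [-0.042, -0.118, 0], "twist": 0}, {"jaw": 0, "translation": [-0.042, -0.118, 0], "twist": 0}, {"jaw": 0, "translation": [-0.042, -0.118, 0], "twist": 0}])

```text
time: 4.98
position: [150.8, 108.5, 683.3]
ee_rot: [0.015, 1.0, 0.026, 0.008]
ft_force: [0.8, 0.4, -0.6]
width: 0.3
gripper_force: 0.0
```

```bash
python3 st.py; python3 - <<'E'
from h import *
from scipy.optimize import least_squares
D=[([-1.383,.246,1.559,1.339],[229.96,-607.35,223.35]),([-1.608,.441,.126,2.551],[93,-550.8,836.1]),([-1.6074,.1485,.7388,2.2326],[93.3,-554.4,735.6]),([-1.6482,.3343,.1265,2.6459],[78.7,-466.6,889.2]),([-.5869,-.7413,1.5047,2.3423],[198.2,-3.4,687.5])]
def f(p):
    d,a,b,o=p;L=300;r=[]
    for q,P in D:
        s=q[1]+q[2]; x=a*np.sin(q[1])+b*np.sin(s)+L*np.sin(s+q[3]); c,S=np.cos(q[0]),np.sin(q[0]); r+=[x*c-o*S-P[0],x*S+o*c-P[1], d+a*np.cos(q[1])+b*np.cos(s)+L*np.cos(s+q[3])-P[2]]
    return r
R=least_squares(f,[300,450,450,110]);print(R.x.round(1),np.round(R.fun,1))
E
```

```text
[ 0.0253 -0.7629  1.5216 -0.0436  2.3662  1.5133] [150.8 108.5 683.3] F [ 0.8  0.4 -0.6] 4.98
tool axes x,y,z [[0.999, 0.052, 0.015], [0.051, -0.998, 0.031], [0.017, -0.03, -0.999]]
[240.4 425.7 606.2 112.2] [  9.6 -52.1 -10.8  -0.   32.6   0.7  -0.9  11.1   8.7   0.7  39.5  -3.5
 -17.5  17.9   5. ]
```

Emit:
move_arm(series=[{"jaw": 0, "translation": [-0.04, -0.001, 0], "twist": 0}, {"jaw": 0, "translation": [-0.08, -0.002, 0], "twist": 0}, {"jaw": 0, "translation": [-0.12, -0.003, 0], "twist": 0}, {"jaw": 0, "translation": [-0.16, -0.004, 0], "twist": 0}, {"jaw": 0, "translation": [-0.2, -0.0045, 0], "twist": 0}, {"jaw": 0, "translation": [-0.24, -0.0055, 0], "twist": 0}, {"jaw": 0, "translation": [-0.24, -0.0055, 0], "twist": 0}, {"jaw": 0, "translation": [-0.24, -0.0055, 0], "twist": 0}])

```text
time: 5.65
position: [-40.4, 105.3, 680.6]
ee_rot: [0.012, 1.0, 0.019, 0.004]
ft_force: [0.1, -0.8, 0.5]
width: 0.7
gripper_force: 0.0
```

```bash
python3 st.py
```

```text
[ 0.7063 -0.956   1.5722 -0.042   2.5334  2.2057] [-40.4 105.3 680.6] F [ 0.1 -0.8  0.5] 5.65
tool axes x,y,z [[0.999, 0.037, 0.008], [0.037, -0.999, 0.024], [0.009, -0.024, -1.0]]
```

```bash
python3 - <<'E'
from h import *
from scipy.optimize import least_squares
D=[([-1.383,.246,1.559,1.339],[229.96,-607.35,223.35]),([-1.608,.441,.126,2.551],[93,-550.8,836.1]),([-1.6074,.1485,.7388,2.2326],[93.3,-554.4,735.6]),([-1.6482,.3343,.1265,2.6459],[78.7,-466.6,889.2]),([-.5869,-.7413,1.5047,2.3423],[198.2,-3.4,687.5]),([.0253,-.7629,1.5216,2.3662],[150.8,108.5,683.3]),([.7063,-.956,1.5722,2.5334],[-40.4,105.3,680.6])]
def f(p,f3=0):
    d,a,b,o,c,k=p;L=300;r=[]
    for q,P in D:
        s=q[1]+q[2]; x=c+a*np.sin(q[1])+b*np.sin(s)+k*np.cos(s)+L*np.sin(s+q[3]); C,S=np.cos(q[0]),np.sin(q[0]); r+=[x*C-o*S-P[0],x*S+o*C-P[1], d+a*np.cos(q[1])+b*np.cos(s)-k*np.sin(s)+L*np.cos(s+q[3])-P[2]]
    return r
R=least_squares(f,[300,450,450,110,0,0]);print(R.x.round(1),np.round(R.fun,1))
d,a,b,o,c,k=R.x
q2=-1.02
for s in (.26,0,-.2,-.44): print(s,c+a*np.sin(q2)+b*np.sin(s)+k*np.cos(s)+300*np.sin(s+2.88), d+a*np.cos(q2)+b*np.cos(s)-k*np.sin(s)+300*np.cos(s+2.88))
E
```

```text
[ 3.120e+02  4.196e+02  5.689e+02  1.103e+02 -2.000e-01  6.530e+01] [-2.2 -0.3  0.  -3.1  0.5  0.2 -3.3  0.   0.  -4.3  0.1 -0.2  2.5  2.3
  0.   0.   5.6 -0.1 -3.2  2.4 -0.1]
0.26 -147.8877901127408 764.5546193905393
0 -214.83563560859318 810.6652541007156
-0.2 -273.1312014729582 833.4867160392951
-0.44 -347.321706499255 844.9378132012108
```

Arm geometry fits well: a=420, b=569, elbow offset 65, side offset 110. The forward tilt can be gained at the corner where q2 and q5 reach their limits while the arm leans back. Turning the tool near its q6 limit should keep the base joint from swinging round.

Emit:
move_arm(series=[{"jaw": 0, "translation": [0.04, 0.001, 0], "twist": 0}, {"jaw": 0, "translation": [0.08, 0.002, -0.005], "twist": 0}, {"jaw": 0, "translation": [0.11, 0.003, -0.01], "twist": 0}, {"jaw": 0, "translation": [0.11, 0.003, -0.01], "twist": 0}, {"jaw": 0, "translation": [0.11, 0.003, -0.01], "twist": 0}, {"jaw": 0, "translation": [0.11, 0.003, -0.01], "twist": 0.12}, {"jaw": 0, "translation": [0.11, 0.003, -0.01], "twist": 0.24}, {"jaw": 0, "translation": [0.11, 0.003, -0.01], "twist": 0.36}, {"jaw": 0, "translation": [0.11, 0.003, -0.01], "twist": 0.48}, {"jaw": 0, "translation": [0.11, 0.003, -0.01], "twist": 0.6}, {"jaw": 0, "translation": [0.11, 0.003, -0.01], "twist": 0.72}, {"jaw": 0, "translation": [0.11, 0.003, -0.01], "twist": 0.84}, {"jaw": 0, "translation": [0.11, 0.003, -0.01], "twist": 0.96}, {"jaw": 0, "translation": [0.11, 0.003, -0.01], "twist": 1.07}, {"jaw": 0, "translation": [0.11, 0.003, -0.01], "twist": 1.14}, {"jaw": 0, "translation": [0.11, 0.003, -0.01], "twist": 1.14}])

```text
time: 6.98
position: [70.0, 107.3, 690.9]
ee_rot: [0.009, 0.852, -0.524, 0.011]
ft_force: [0.7, 0.8, 0.7]
width: 0.5
gripper_force: 0.0
```

```bash
python3 st.py
```

```text
[ 0.0272 -0.8877  1.5361 -0.0456  2.4842  2.6645] [ 70.  107.3 690.9] F [0.7 0.8 0.7] 6.98
tool axes x,y,z [[0.451, -0.892, 0.029], [-0.892, -0.451, 0.004], [0.009, -0.028, -1.0]]
```

Emit:
move_arm(series=[{"jaw": 0, "translation": [0.002, 0, -0.035], "twist": 0}, {"jaw": 0, "translation": [-0.01, 0.025, -0.06], "twist": 0}, {"jaw": 0, "translation": [-0.026, 0.057, -0.076], "twist": 0}, {"jaw": 0, "translation": [-0.043, 0.093, -0.076], "twist": 0}, {"jaw": 0, "translation": [-0.06, 0.129, -0.076], "twist": 0}, {"jaw": 0, "translation": [-0.077, 0.165, -0.076], "twist": 0}, {"jaw": 0, "translation": [-0.092, 0.199, -0.076], "twist": 0}, {"jaw": 0, "translation": [-0.092, 0.199, -0.076], "twist": 0}])

```text
time: 7.65
position: [-152.0, 100.7, 768.4]
ee_rot: [0.007, 0.853, -0.521, 0.014]
ft_force: [-0.4, -0.2, 0.3]
width: 0.4
gripper_force: 0.0
```

```bash
python3 st.py
```

```text
[ 0.0315 -1.0166  1.2658 -0.1049  2.8764  2.5977] [-152.   100.7  768.4] F [-0.4 -0.2  0.3] 7.65
tool axes x,y,z [[0.456, -0.889, 0.031], [-0.89, -0.456, -0.001], [0.015, -0.027, -1.0]]
```

The arm is at the corner. Now I push back and up.

Emit:
move_arm(series=[{"jaw": 0, "translation": [-0.03, 0.06, -0.047], "twist": 0}, {"jaw": 0, "translation": [-0.06, 0.12, -0.094], "twist": 0}, {"jaw": 0, "translation": [-0.087, 0.178, -0.142], "twist": 0}, {"jaw": 0, "translation": [-0.087, 0.178, -0.142], "twist": 0}])

```text
time: 7.98
position: [-166.8, 72.3, 787.0]
ee_rot: [-0.001, 0.854, -0.52, 0.026]
ft_force: [0.8, 0.4, 0.4]
width: 0.4
gripper_force: 0.0
```

```bash
python3 st.py
```

```text
[ 0.1995 -0.9803  1.2011 -0.1291  2.8792  2.7385] [-166.8   72.3  787. ] F [0.8 0.4 0.4] 7.98
tool axes x,y,z [[0.458, -0.888, 0.043], [-0.888, -0.46, -0.029], [0.045, -0.025, -0.999]]
```

Emit:
move_arm(series=[{"jaw": 0, "translation": [-0.026, -0.003, -0.016], "twist": -0.03}, {"jaw": 0, "translation": [-0.026, -0.003, -0.016], "twist": -0.03}])

```text
time: 8.15
position: [-160.6, 91.7, 792.5]
ee_rot: [-0.006, 0.861, -0.508, 0.03]
ft_force: [1.4, -0.0, -0.5]
width: 0.3
gripper_force: 0.0
```

Emit:
move_arm(series=[{"jaw": 0, "translation": [-0.028, 0.016, -0.025], "twist": 0}])

```text
time: 8.23
position: [-163.5, 96.4, 798.6]
ee_rot: [-0.015, 0.86, -0.508, 0.038]
ft_force: [0.1, 0.4, 0.1]
width: 0.3
gripper_force: 0.0
```

Emit:
move_arm(series=[{"jaw": 0, "translation": [-0.028, 0.016, -0.025], "twist": 0}])

```text
time: 8.32
position: [-169.9, 101.4, 805.1]
ee_rot: [-0.027, 0.86, -0.507, 0.047]
ft_force: [0.2, 0.4, -0.5]
width: 0.9
gripper_force: 0.0
```

```bash
python3 st.py
```

```text
[ 0.0543 -0.9646  1.1184 -0.0314  2.8791  2.6602] [-169.9  101.4  805.1] F [ 0.2  0.4 -0.5] 8.32
tool axes x,y,z [[0.481, -0.875, 0.055], [-0.87, -0.484, -0.094], [0.109, -0.002, -0.994]]
```

Each one-row call adds about 0.03 rad of tilt. I'll repeat it.

Emit:
move_arm(series=[{"jaw": 0, "translation": [-0.028, 0.02, -0.022], "twist": 0}])

```text
time: 8.4
position: [-178.9, 104.8, 807.7]
ee_rot: [-0.038, 0.859, -0.507, 0.056]
ft_force: [0.0, -0.4, 0.6]
width: 0.0
gripper_force: 0.0
```

Emit:
move_arm(series=[{"jaw": 0, "translation": [-0.028, 0.02, -0.022], "twist": 0}])

```text
time: 8.48
position: [-189.3, 108.2, 809.5]
ee_rot: [-0.05, 0.859, -0.506, 0.065]
ft_force: [-0.2, -0.2, -0.1]
width: 0.3
gripper_force: 0.0
```

Emit:
move_arm(series=[{"jaw": 0, "translation": [-0.028, 0.02, -0.022], "twist": 0}])

```text
time: 8.57
position: [-199.3, 112.2, 810.3]
ee_rot: [-0.06, 0.859, -0.503, 0.076]
ft_force: [0.9, -1.2, -0.0]
width: 0.4
gripper_force: 0.0
```

Emit:
move_arm(series=[{"jaw": 0, "translation": [-0.028, 0.02, -0.022], "twist": 0}])

```text
time: 8.65
position: [-209.2, 116.4, 810.4]
ee_rot: [-0.068, 0.858, -0.502, 0.087]
ft_force: [0.2, 0.5, -0.5]
width: 0.2
gripper_force: 0.0
```

Emit:
move_arm(series=[{"jaw": 0, "translation": [-0.028, 0.02, -0.022], "twist": 0}])

```text
time: 8.73
position: [-219.4, 120.5, 809.8]
ee_rot: [-0.075, 0.857, -0.5, 0.099]
ft_force: [0.7, 0.6, 0.1]
width: 0.5
gripper_force: 0.0
```

```bash
python3 st.py
```

```text
[-4.0000e-04 -1.0156e+00  1.0280e+00  1.1610e-01  2.8794e+00  2.7417e+00] [-219.4  120.5  809.8] F [0.7 0.6 0.1] 8.73
tool axes x,y,z [[0.481, -0.872, 0.095], [-0.842, -0.489, -0.228], [0.246, 0.03, -0.969]]
```

Emit:
move_arm(series=[{"jaw": 0, "translation": [-0.022, 0.018, -0.027], "twist": -0.06}])

```text
time: 8.82
position: [-229.2, 121.8, 814.8]
ee_rot: [-0.084, 0.87, -0.472, 0.11]
ft_force: [-0.3, -0.2, 0.4]
width: 0.4
gripper_force: 0.0
```

Emit:
move_arm(series=[{"jaw": 0, "translation": [-0.022, 0.018, -0.027], "twist": -0.06}])

```text
time: 8.9
position: [-239.1, 121.7, 819.6]
ee_rot: [-0.093, 0.883, -0.444, 0.12]
ft_force: [0.5, -0.1, -0.2]
width: 0.7
gripper_force: 0.0
```

Emit:
move_arm(series=[{"jaw": 0, "translation": [-0.022, 0.018, -0.027], "twist": -0.06}])

```text
time: 8.98
position: [-250.2, 120.9, 823.4]
ee_rot: [-0.102, 0.895, -0.415, 0.13]
ft_force: [0.1, 0.5, -0.1]
width: 0.4
gripper_force: 0.0
```

Emit:
move_arm(series=[{"jaw": 0, "translation": [-0.022, 0.018, -0.027], "twist": -0.06}])

```text
time: 9.07
position: [-262.4, 119.2, 826.2]
ee_rot: [-0.111, 0.905, -0.386, 0.14]
ft_force: [-0.3, 0.2, -0.4]
width: 0.5
gripper_force: 0.0
```

Emit:
move_arm(series=[{"jaw": 0, "translation": [-0.022, 0.018, -0.027], "twist": -0.06}])

```text
time: 9.15
position: [-275.5, 116.6, 828.1]
ee_rot: [-0.119, 0.914, -0.357, 0.151]
ft_force: [0.2, 0.1, 0.6]
width: 0.8
gripper_force: 0.0
```

```bash
python3 st.py
```

```text
[ 0.0677 -1.0085  0.8793  0.3372  2.8794  2.7252] [-275.5  116.6  828.1] F [0.2 0.1 0.6] 9.15
tool axes x,y,z [[0.7, -0.688, 0.19], [-0.616, -0.717, -0.325], [0.36, 0.11, -0.926]]
```

Emit:
move_arm(series=[{"jaw": 0, "translation": [0, 0, 0], "twist": -0.12}, {"jaw": 0, "translation": [0, 0, 0], "twist": -0.24}, {"jaw": 0, "translation": [0, 0, 0], "twist": -0.36}, {"jaw": 0, "translation": [0, 0, 0], "twist": -0.48}, {"jaw": 0, "translation": [0, 0, 0], "twist": -0.6}, {"jaw": 0, "translation": [0, 0, 0], "twist": -0.6}])

```text
time: 9.65
position: [-275.2, 116.5, 827.9]
ee_rot: [-0.069, 0.979, -0.071, 0.179]
ft_force: [0.2, 0.1, 0.2]
width: 0.5
gripper_force: 0.0
```

```bash
python3 st.py
```

```text
[ 0.0676 -1.0088  0.8806  0.3351  2.8795  2.1232] [-275.2  116.5  827.9] F [0.2 0.1 0.2] 9.65
tool axes x,y,z [[0.926, -0.163, 0.34], [-0.114, -0.98, -0.16], [0.36, 0.11, -0.927]]
```

Emit:
move_arm(series=[{"jaw": 0, "translation": [-0.027, 0.008, -0.027], "twist": 0}])

```text
time: 9.73
position: [-285.2, 108.9, 829.7]
ee_rot: [-0.079, 0.977, -0.073, 0.185]
ft_force: [0.6, -0.1, -0.1]
width: 0.4
gripper_force: 0.0
```

Emit:
move_arm(series=[{"jaw": 0, "translation": [-0.027, 0.008, -0.027], "twist": 0}])

```text
time: 9.82
position: [-301.6, 99.9, 829.7]
ee_rot: [-0.09, 0.974, -0.071, 0.196]
ft_force: [-0.1, -0.3, 0.2]
width: 0.5
gripper_force: 0.0
```

Emit:
move_arm(series=[{"jaw": 0, "translation": [-0.027, 0.008, -0.027], "twist": 0}])

```text
time: 9.9
position: [-316.4, 92.2, 831.0]
ee_rot: [-0.102, 0.971, -0.069, 0.206]
ft_force: [-0.2, 0.3, 0.3]
width: 0.6
gripper_force: 0.0
```

```bash
python3 st.py
```

```text
[ 0.1548 -1.0164  0.8043  0.415   2.8797  2.2936] [-316.4   92.2  831. ] F [-0.2  0.3  0.3] 9.9
tool axes x,y,z [[0.906, -0.176, 0.385], [-0.092, -0.97, -0.227], [0.414, 0.17, -0.894]]
```

The side tilt is growing. I'll build a small kinematic model of these pushes to choose them properly.

```bash
cat > k.py <<'E'
import numpy as np
from scipy.optimize import least_squares
from scipy.spatial.transform import Rotation as Ro
E=lambda a,t:Ro.from_euler(a,t).as_matrix()
LO=np.array([-3.13,-1.017,.127,-.95,.21,-2.74]);HI=np.array([3.13,2.26,2.54,4.09,2.8795,2.74])
P=[312,419.6,568.9,110.3,65.3,300.]
def fk(q,p=None):
    d,a,b,o,k,L=P if p is None else p; s=q[1]+q[2]
    A=E('z',q[0]); R=A@E('y',s)@E('z',q[3])@E('y',q[4])@E('z',q[5]+np.pi/2)
    w=A@np.array([a*np.sin(q[1])+b*np.sin(s)+k*np.cos(s),o,d+a*np.cos(q[1])+b*np.cos(s)-k*np.sin(s)])
    return w+L*R[:,2],R
D=[([-1.383,.246,1.559,0,1.339,-.174],[229.96,-607.35,223.35]),([-1.608,.441,.126,.006,2.551,-.394],[93,-550.8,836.1]),([-.5869,-.7413,1.5047,-.03,2.3423,.908],[198.2,-3.4,687.5]),([-1.6482,.3343,.1265,.0155,2.6459,-.4256],[78.7,-466.6,889.2]),
([.0272,-.8877,1.5361,-.0456,2.4842,2.6645],[70,107.3,690.9]),([.0315,-1.0166,1.2658,-.1049,2.8764,2.5977],[-152,100.7,768.4]),([.0543,-.9646,1.1184,-.0314,2.8791,2.6602],[-169.9,101.4,805.1]),([-.0004,-1.0156,1.028,.1161,2.8794,2.7417],[-219.4,120.5,809.8]),([.0676,-1.0088,.8806,.3351,2.8795,2.1232],[-275.2,116.5,827.9]),([.1548,-1.0164,.8043,.415,2.8797,2.2936],[-316.4,92.2,831.])]
r=least_squares(lambda p:np.concatenate([fk(q,p)[0]-x for q,x in D]),P);P=list(r.x)
def step(q,push,tw=0,w=450.,world=False):
    p,R=fk(q); t=p+(push if world else R@push)*1.; Rt=R@E('z',tw)
    f=lambda x:(lambda y:np.concatenate([y[0]-t,w*Ro.from_matrix(y[1].T@Rt).as_rotvec(),1e-2*(x-q)]))(fk(x))
    return least_squares(f,np.clip(q,LO+1e-4,HI-1e-4),bounds=(LO,HI)).x
E
python3 - <<'E'
import k; from k import *
print(np.round(P,1),"res",np.abs(r.fun).max().round(1)); print(np.round(fk(D[-1][0])[1].T,3).tolist())
for w in (200,450,900):
    q=np.array(D[-2][0]); 
    for i in range(3): q=step(q,np.array([-27,8,-27.]),w=w)
    print(w,np.round(q,3),np.round(fk(q)[0]),np.round(fk(q)[1][:,2],3))
E
```

```text
[273.5 419.9 568.8 112.6  66.3 261.1] res 0.3
[[0.906, -0.176, 0.386], [-0.092, -0.97, -0.227], [0.414, 0.17, -0.894]]
200 [ 0.189 -0.946  0.597  0.831  2.879  2.74 ] [-368.   95.  855.] [ 0.45   0.281 -0.848]
450 [ 0.16  -1.007  0.757  0.52   2.879  2.399] [-332.   95.  836.] [ 0.431  0.2   -0.88 ]
900 [ 0.152 -1.017  0.847  0.309  2.879  2.179] [-299.   89.  829.] [ 0.39   0.139 -0.91 ]
```

```bash
cat > plan.py <<'E'
from k import *
from h import bot
q=np.array(bot.observe()['joint_positions']); g=np.array([.642,.028])
dirs=[np.round(40*np.array([np.cos(e)*np.cos(a),np.cos(e)*np.sin(a),np.sin(e)])) for e in np.radians([-70,-35,0,35,70]) for a in np.radians(np.arange(0,360,40))]
for n in range(12):
    best=None
    for d in dirs:
        for tw in (0,):
            R0=fk(q)[1]; x=step(q,np.round(R0.T@d),tw,w=600); c=np.linalg.norm((fk(x)[1][:2,2]-g)*[1,1.5])
            if best is None or c<best[0]: best=(c,np.round(R0.T@d),x,d)
    q=best[2]; print(best[1],best[3],np.round(q,2),np.round(fk(q)[0]),np.round(fk(q)[1][:,2],3))
    if best[0]<.03: break
E
time timeout 500 python3 plan.py
```

```text
[ 28. -28.  -7.] [25. 21. 23.] [ 0.11 -0.95  0.75  0.47  2.86  2.3 ] [-291.  113.  854.] [ 0.414  0.17  -0.894]
[-28. -20.  19.] [-16.  28. -23.] [ 0.04 -1.02  0.81  0.6   2.87  2.37] [-307.  141.  831.] [ 0.414  0.17  -0.894]
[ 28. -28.  -7.] [25. 21. 23.] [-0.01 -0.95  0.75  0.67  2.85  2.39] [-282.  162.  855.] [ 0.414  0.17  -0.894]
[  9. -37. -13.] [ 6. 32. 23.] [-0.09 -0.87  0.62  0.9   2.87  2.55] [-276.  194.  878.] [ 0.414  0.17  -0.894]
[-24. -32.  -2.] [-20.  35.   0.] [-0.17 -0.87  0.57  1.16  2.88  2.74] [-291.  227.  874.] [ 0.417  0.17  -0.893]
[-10. -31. -22.] [-16.  28.  23.] [-0.2  -0.86  0.55  1.2   2.87  2.74] [-286.  241.  877.] [ 0.434  0.166 -0.885]
[-20. -13. -32.] [-31.  11.  23.] [-0.19 -0.85  0.52  1.19  2.87  2.74] [-295.  238.  879.] [ 0.452  0.163 -0.877]
[-20. -13. -32.] [-31.  11.  23.] [-0.18 -0.85  0.49  1.18  2.88  2.74] [-303.  235.  880.] [ 0.469  0.16  -0.869]
[-19. -14. -33.] [-31.  11.  23.] [-0.17 -0.85  0.46  1.18  2.88  2.74] [-311.  233.  880.] [ 0.486  0.158 -0.859]
[ -8. -31. -23.] [-16.  28.  23.] [-0.21 -0.84  0.44  1.21  2.87  2.74] [-307.  247.  882.] [ 0.502  0.156 -0.851]
[-17. -14. -33.] [-31.  11.  23.] [-0.2  -0.84  0.42  1.21  2.87  2.74] [-314.  245.  882.] [ 0.518  0.155 -0.842]
[-17. -14. -34.] [-31.  11.  23.] [-0.19 -0.83  0.4   1.2   2.87  2.74] [-323.  242.  882.] [ 0.533  0.154 -0.832]
real	0m3.305s
user	0m3.721s
sys	0m0.050s
```

```bash
cat > plan2.py <<'E'
from k import *
from h import bot
g=np.array([.642,.028])
q0=np.array(bot.observe()['joint_positions']); p0,R0=fk(q0); z=R0[:,2]
dirs=[np.round(40*np.array([np.cos(e)*np.cos(a),np.cos(e)*np.sin(a),np.sin(e)])) for e in np.radians([-50,-25,0,25,50]) for a in np.radians(np.arange(0,360,30))]
for q4 in (0,-.4,-.8):
    mk=lambda v:np.array([v[0],-1.01,v[1],q4,2.875,0.])
    v=least_squares(lambda v:fk(mk(v))[1][:,2]-z,[.5,.7]).x; q=mk(v); 
    R=fk(q)[1]; q[5]=1.0; p=fk(q)[0]
    print("q4",q4,np.round(q,3),"tcp",np.round(p),"world move",np.round(p-p0),fk(q)[1][:,2].round(3))
    for n in range(14):
        R=fk(q)[1]; best=min(((np.linalg.norm((fk(x)[1][:2,2]-g)*[1,1.5]),tuple(d),x) for d in dirs for x in [step(q,d,0,w=600,world=True)]),key=lambda b:b[0])
        q=best[2]; print("  ",np.round(best[1]),np.round(q,2),np.round(fk(q)[0]),np.round(fk(q)[1][:,2],3))
        if best[0]<.04: break
E
timeout 500 python3 plan2.py
```

```text
q4 0 [ 0.39  -1.01   0.813  0.     2.875  1.   ] tcp [-307.   -4.  834.] world move [ 10. -97.   3.] [ 0.414  0.17  -0.894]
   [-18. -31.  17.] [ 0.45 -0.99  0.78 -0.11  2.88  0.95] [-308.  -33.  840.] [ 0.427  0.178 -0.887]
   [-18. -31.  17.] [ 0.51 -0.98  0.74 -0.22  2.88  0.89] [-307.  -60.  845.] [ 0.443  0.184 -0.878]
   [-18. -31.  17.] [ 0.56 -0.97  0.71 -0.34  2.88  0.82] [-305.  -87.  850.] [ 0.459  0.188 -0.868]
   [-18. -31.  17.] [ 0.61 -0.96  0.67 -0.47  2.88  0.73] [-304. -114.  854.] [ 0.477  0.19  -0.858]
   [-31. -18.  17.] [ 0.62 -0.96  0.63 -0.55  2.88  0.66] [-311. -127.  855.] [ 0.5    0.19  -0.845]
   [-31. -18.  17.] [ 0.63 -0.95  0.59 -0.64  2.88  0.58] [-318. -140.  856.] [ 0.522  0.187 -0.832]
   [-31. -18.  17.] [ 0.63 -0.94  0.55 -0.74  2.88  0.47] [-325. -155.  858.] [ 0.545  0.182 -0.819]
   [-31. -18.  17.] [ 0.64 -0.92  0.49 -0.88  2.88  0.34] [-333. -171.  860.] [ 0.567  0.172 -0.806]
   [-36.   0.  17.] [ 0.61 -0.91  0.45 -0.93  2.88  0.26] [-344. -170.  861.] [ 0.589  0.16  -0.792]
   [-40.   0.   0.] [ 0.58 -0.95  0.45 -0.95  2.88  0.21] [-363. -1
[... 1916 characters left out ...]
1.  18. -17.] [ 0.7  -1.02  0.69 -0.91  2.88  0.76] [-312. -186.  829.] [ 0.487  0.141 -0.862]
   [-40.   0.   0.] [ 0.66 -1.02  0.65 -0.95  2.88  0.68] [-329. -182.  828.] [ 0.513  0.131 -0.848]
   [-31.  18. -17.] [ 0.61 -1.02  0.63 -0.94  2.88  0.65] [-343. -167.  828.] [ 0.534  0.116 -0.838]
   [-31.  18. -17.] [ 0.56 -1.02  0.61 -0.93  2.88  0.61] [-357. -153.  827.] [ 0.554  0.099 -0.827]
   [-31.  18. -17.] [ 0.51 -1.02  0.59 -0.94  2.88  0.56] [-371. -140.  826.] [ 0.574  0.081 -0.815]
   [-35.  20.   0.] [ 0.46 -1.02  0.57 -0.93  2.88  0.52] [-384. -125.  826.] [ 0.595  0.062 -0.801]
   [-35.  20.   0.] [ 0.41 -1.02  0.54 -0.93  2.88  0.48] [-397. -110.  825.] [ 0.615  0.043 -0.787]
```

Emit:
move_arm(series=[{"jaw": 0, "translation": [0.018, 0.035, -0.005], "twist": -0.12}, {"jaw": 0, "translation": [0.028, 0.072, -0.01], "twist": -0.24}, {"jaw": 0, "translation": [0.038, 0.11, -0.014], "twist": -0.36}, {"jaw": 0, "translation": [0.049, 0.148, -0.019], "twist": -0.48}, {"jaw": 0, "translation": [0.061, 0.185, -0.024], "twist": -0.6}, {"jaw": 0, "translation": [0.061, 0.185, -0.024], "twist": -0.72}, {"jaw": 0, "translation": [0.061, 0.185, -0.024], "twist": -0.84}, {"jaw": 0, "translation": [0.061, 0.185, -0.024], "twist": -0.96}])

```text
time: 10.57
position: [-286.9, -103.0, 834.4]
ee_rot: [0.002, 0.895, 0.383, 0.23]
ft_force: [0.7, 0.8, -0.5]
width: 0.8
gripper_force: 0.0
```

```bash
cat > plan3.py <<'E'
from k import *
from h import bot
import sys
g=np.array([.642,.028]); N=int(sys.argv[1])
q=np.array(bot.observe()['joint_positions']); print(np.round(q,3),np.round(fk(q)[0]),np.round(fk(q)[1].T,3).tolist())
dirs=[np.round(40*np.array([np.cos(e)*np.cos(a),np.cos(e)*np.sin(a),np.sin(e)])) for e in np.radians([-50,-25,0,25,50]) for a in np.radians(np.arange(0,360,30))]
for n in range(N):
    R=fk(q)[1]; best=min(((np.linalg.norm((fk(x)[1][:2,2]-g)*[1,1.5]),tuple(d),x) for d in dirs for x in [step(q,d,0,w=600,world=True)]),key=lambda b:b[0])
    q=best[2]; print("tool",np.round(R.T@np.array(best[1])),np.round(best[1]),np.round(q,2),np.round(fk(q)[0]),np.round(fk(q)[1][:,2],3))
    if best[0]<.04: break
E
python3 plan3.py 10
```

```text
[ 0.629 -1.008  0.802 -0.404  2.873  0.976] [-287. -103.  834.] [[0.601, 0.686, 0.41], [0.684, -0.707, 0.18], [0.414, 0.172, -0.894]]
tool [-35. -10. -18.] [-35. -20.   0.] [ 0.63 -1.02  0.78 -0.47  2.88  0.91] [-298. -117.  832.] [ 0.436  0.174 -0.883]
tool [-34.  -9. -19.] [-35. -20.   0.] [ 0.64 -1.02  0.74 -0.56  2.88  0.83] [-306. -132.  833.] [ 0.462  0.172 -0.87 ]
tool [-34.  -9. -20.] [-35. -20.   0.] [ 0.64 -1.02  0.71 -0.66  2.88  0.72] [-315. -148.  832.] [ 0.488  0.167 -0.857]
tool [-34.  -9. -20.] [-35. -20.   0.] [ 0.65 -1.02  0.66 -0.79  2.88  0.6 ] [-326. -165.  831.] [ 0.514  0.157 -0.843]
tool [-28. -27.  -4.] [-36.   0. -17.] [ 0.62 -1.02  0.63 -0.86  2.88  0.5 ] [-340. -167.  829.] [ 0.538  0.143 -0.831]
tool [-28. -27.  -5.] [-36.   0. -17.] [ 0.59 -1.02  0.59 -0.95  2.88  0.39] [-357. -171.  826.] [ 0.562  0.124 -0.818]
tool [-14. -37.  -1.] [-31.  18. -17.] [ 0.55 -1.02  0.57 -0.95  2.88  0.34] [-371. -157.  826.] [ 0.582  0.107 -0.806]
tool [ -6. -35. -18.] [-35.  20.   0.] [ 0.5  -1.02  0.55 -0.93  2.88  0.31] [-384. -141.  825.] [ 0.603  0.089 -0.793]
tool [-13. -37.  -4.] [-31.  18. -17.] [ 0.45 -1.02  0.52 -0.95  2.88  0.26] [-397. -130.  823.] [ 0.622  0.069 -0.78 ]
tool [ -6. -34. -20.] [-35.  20.   0.] [ 0.41 -1.02  0.5  -0.95  2.88  0.22] [-410. -115.  822.] [ 0.642  0.049 -0.765]
```

Emit:
move_arm(series=[{"jaw": 0, "translation": [-0.035, -0.01, -0.018], "twist": 0}])

```text
time: 10.65
position: [-294.5, -114.0, 833.2]
ee_rot: [0.007, 0.894, 0.38, 0.237]
ft_force: [0.3, 0.1, 0.3]
width: 0.2
gripper_force: 0.0
```

Emit:
move_arm(series=[{"jaw": 0, "translation": [-0.034, -0.009, -0.019], "twist": 0}])

```text
time: 10.73
position: [-305.1, -130.4, 833.0]
ee_rot: [0.012, 0.892, 0.375, 0.253]
ft_force: [-0.3, -0.4, 0.4]
width: 0.4
gripper_force: 0.0
```

Emit:
move_arm(series=[{"jaw": 0, "translation": [-0.034, -0.009, -0.02], "twist": 0}])

```text
time: 10.82
position: [-314.8, -146.8, 832.6]
ee_rot: [0.019, 0.889, 0.371, 0.266]
ft_force: [0.4, -0.4, 0.7]
width: 0.5
gripper_force: 0.0
```

Emit:
move_arm(series=[{"jaw": 0, "translation": [-0.034, -0.009, -0.02], "twist": 0}])

```text
time: 10.9
position: [-326.1, -164.5, 831.1]
ee_rot: [0.028, 0.887, 0.368, 0.278]
ft_force: [0.5, -0.3, -0.4]
width: 0.4
gripper_force: 0.0
```

Emit:
move_arm(series=[{"jaw": 0, "translation": [-0.028, -0.027, -0.004], "twist": 0}])

```text
time: 10.98
position: [-341.0, -167.3, 829.3]
ee_rot: [0.039, 0.884, 0.365, 0.289]
ft_force: [0.4, -0.5, 1.0]
width: 0.6
gripper_force: 0.0
```

```bash
python3 plan3.py 8
```

```text
[ 0.618 -1.017  0.628 -0.86   2.879  0.507] [-341. -167.  829.] [[0.566, 0.667, 0.484], [0.623, -0.731, 0.279], [0.54, 0.143, -0.83]]
tool [-29. -27.  -5.] [-36.   0. -17.] [ 0.59 -1.02  0.59 -0.95  2.88  0.39] [-357. -171.  826.] [ 0.563  0.125 -0.817]
tool [-14. -37.  -1.] [-31.  18. -17.] [ 0.55 -1.02  0.57 -0.95  2.88  0.35] [-371. -158.  825.] [ 0.583  0.107 -0.805]
tool [ -6. -35. -18.] [-35.  20.   0.] [ 0.5  -1.02  0.55 -0.93  2.88  0.32] [-384. -142.  825.] [ 0.605  0.09  -0.791]
tool [-14. -37.  -4.] [-31.  18. -17.] [ 0.45 -1.02  0.52 -0.95  2.88  0.27] [-398. -130.  823.] [ 0.624  0.07  -0.778]
tool [ -6. -34. -20.] [-35.  20.   0.] [ 0.41 -1.02  0.5  -0.95  2.88  0.23] [-410. -116.  822.] [ 0.643  0.05  -0.764]
```

The model matches exactly.

Emit:
move_arm(series=[{"jaw": 0, "translation": [-0.029, -0.027, -0.005], "twist": 0}])

```text
time: 11.07
position: [-356.8, -169.7, 826.8]
ee_rot: [0.052, 0.882, 0.361, 0.297]
ft_force: [-0.4, -8.0, -2.2]
width: 0.5
gripper_force: 0.0
```

Emit:
move_arm(series=[{"jaw": 0, "translation": [-0.014, -0.037, -0.001], "twist": 0}])

```text
time: 11.15
position: [-371.5, -157.6, 825.6]
ee_rot: [0.063, 0.88, 0.358, 0.307]
ft_force: [0.2, -0.3, 0.3]
width: 0.5
gripper_force: 0.0
```

Emit:
move_arm(series=[{"jaw": 0, "translation": [-0.006, -0.035, -0.018], "twist": 0}])

```text
time: 11.23
position: [-385.0, -141.8, 824.7]
ee_rot: [0.076, 0.879, 0.351, 0.313]
ft_force: [-0.6, 0.8, 0.8]
width: 0.4
gripper_force: 0.0
```

Emit:
move_arm(series=[{"jaw": 0, "translation": [-0.014, -0.037, -0.004], "twist": 0}])

```text
time: 11.32
position: [-397.5, -128.0, 823.5]
ee_rot: [0.088, 0.877, 0.346, 0.32]
ft_force: [0.0, -0.8, 1.0]
width: 0.1
gripper_force: 0.0
```

Emit:
move_arm(series=[{"jaw": 0, "translation": [-0.006, -0.034, -0.02], "twist": 0}])

```text
time: 11.4
position: [-409.9, -113.9, 822.0]
ee_rot: [0.101, 0.875, 0.342, 0.328]
ft_force: [-0.2, -0.5, 0.3]
width: 0.7
gripper_force: 0.0
```

```bash
python3 plan3.py 3; cat > path.py <<'E'
# simulate reaching cupboard target with fixed tool z: follow world waypoints, report joints
from k import *
from h import bot
q=np.array(bot.observe()['joint_positions'])
E
python3 - <<'E'
# target check: wanted orientation, TCP above catch
from k import *
c,s=np.cos(.043),np.sin(.043)
import itertools
ex=np.array([c,s,0]); ey=np.array([-s,c,0]); th=np.radians(40)
z=np.sin(th)*ex-np.cos(th)*np.array([0,0,1]); y=-ey; x=np.cross(y,z); R=np.c_[x,y,z]; print(R.T.round(3).tolist())
for sg in (1,-1):
  Rt=R*np.array([sg,sg,1])
  for t in ([676,-77,127],[500,-77,250],[600,-150,300]):
    f=lambda q:np.r_[fk(q)[0]-t,400*Ro.from_matrix(fk(q)[1].T@Rt).as_rotvec()]
    r=least_squares(f,np.clip([-.3,.6,1.5,0,1.0,1.2*sg],LO+.01,HI-.01),bounds=(LO,HI)); print(sg,t,np.round(r.x,2),round(r.cost,2))
E
```

```text
[ 0.407 -1.016  0.5   -0.947  2.879  0.229] [-410. -114.  822.] [[0.552, 0.664, 0.505], [0.532, -0.746, 0.4], [0.642, 0.048, -0.765]]
tool [ -8. -36.  16.] [-13.  22. -31.] [ 0.37 -1.02  0.49 -0.94  2.88  0.21] [-417. -100.  821.] [ 0.653  0.031 -0.757]
[[0.765, 0.033, 0.643], [0.043, -0.999, -0.0], [0.642, 0.028, -0.766]]
1 [676, -77, 127] [-0.38  0.14  2.    0.68  0.44  0.6 ] 0.0
1 [500, -77, 250] [-0.58 -0.55  2.33  0.53  0.84  0.69] 0.0
1 [600, -150, 300] [-0.6  -0.23  2.01  0.54  0.85  0.68] 0.0
-1 [676, -77, 127] [-0.38  0.14  2.    0.68  0.44 -2.54] 0.0
-1 [500, -77, 250] [-0.58 -0.55  2.33  0.53  0.84 -2.45] 0.0
-1 [600, -150, 300] [-0.6  -0.23  2.01  0.54  0.85 -2.46] 0.0
```

```bash
cat > sim.py <<'E'
from k import *
from h import bot
def run(q,wps,tw,n=15.,every=4):
    q=np.array(q,float)
    for W,t in zip(wps,tw):
        p,R=fk(q); R0=R; m=int(np.ceil(max(np.linalg.norm(np.array(W)-p)/n,abs(t)/.06,1)))
        for i in range(1,m+1):
            T=p+(np.array(W)-p)*i/m; Rt=R0@E('z',t*i/m)
            f=lambda x:(lambda y:np.concatenate([y[0]-T,600*Ro.from_matrix(y[1].T@Rt).as_rotvec(),1e-2*(x-q)]))(fk(x))
            qn=least_squares(f,np.clip(q,LO+1e-4,HI-1e-4),bounds=(LO,HI)).x; dq=abs(qn-q).max(); q=qn
            if i%every==0 or i==m or dq>.15: print(np.round(T),np.round(q,2),"err",np.round(np.linalg.norm(fk(q)[0]-T),1),"tz",fk(q)[1][:2,2].round(3),"dq",dq.round(2))
    return q
if __name__=="__main__":
    q=bot.observe()['joint_positions']
    q=run(q,[(-226,-36,800),(-60,34,740),(124,112,700),(262,172,600),(430,50,480),(500,-77,300)],[0,0,0,0,0,.7])
    print(fk(q)[1].T.round(3).tolist())
E
timeout 300 python3 sim.py
```

```text
[-357.  -92.  816.] [ 0.41 -1.02  0.59 -0.72  2.82  0.46] err 24.9 tz [0.637 0.048] dq 0.05
[-305.  -69.  809.] [ 0.41 -1.02  0.7  -0.56  2.75  0.63] err 44.5 tz [0.631 0.048] dq 0.04
[-252.  -47.  803.] [ 0.41 -1.02  0.81 -0.46  2.66  0.75] err 58.1 tz [0.625 0.047] dq 0.03
[-226.  -36.  800.] [ 0.41 -1.02  0.87 -0.42  2.61  0.8 ] err 62.5 tz [0.622 0.047] dq 0.03
[-183.  -18.  830.] [ 0.42 -1.02  0.96 -0.37  2.54  0.87] err 29.7 tz [0.61  0.046] dq 0.02
[-139.    1.  797.] [ 0.44 -1.02  1.07 -0.34  2.45  0.93] err 54.0 tz [0.599 0.045] dq 0.03
[-94.  20. 764.] [ 0.49 -1.02  1.19 -0.34  2.35  1.  ] err 71.6 tz [0.588 0.046] dq 0.03
[-60.  34. 740.] [ 0.6  -1.02  1.3  -0.38  2.26  1.09] err 78.9 tz [0.58  0.048] dq 0.05
[ 20.  54. 778.] [ 0.68 -1.02  1.42 -0.41  2.17  1.18] err 3.0 tz [0.579 0.049] dq 0.03
[ 62.  77. 747.] [ 0.95 -0.99  1.53 -0.54  2.1   1.38] err 1.7 tz [0.581 0.047] dq 0.15
[103. 100. 716.] [ 0.63 -1.02  1.61 -0.35  1.98  1.23] err 11.6 tz [0.583 0.041] dq 0.05
[124. 112. 700.] [ 0.53 -1.02  1.65 -0.28  1.93  1.18] err 11.9 tz [0.581 0.04 ] dq 0.05
[164. 138. 672.]
[... 411 characters left out ...]
04 ] dq 0.05
[346. 111. 540.] [-0.06 -0.93  1.98  0.08  1.48  0.78] err 0.0 tz [0.581 0.04 ] dq 0.04
[388.  80. 510.] [-0.19 -0.88  2.01  0.15  1.41  0.66] err 0.0 tz [0.581 0.04 ] dq 0.03
[430.  50. 480.] [-0.27 -0.8   2.03  0.2   1.32  0.57] err 0.0 tz [0.581 0.04 ] dq 0.02
[447.  18. 435.] [-0.36 -0.78  2.1   0.26  1.25  0.63] err 0.0 tz [0.581 0.04 ] dq 0.02
[465. -13. 390.] [-0.44 -0.73  2.16  0.31  1.17  0.69] err 0.0 tz [0.581 0.04 ] dq 0.02
[482. -45. 345.] [-0.51 -0.65  2.19  0.37  1.09  0.76] err 0.0 tz [0.581 0.04 ] dq 0.02
[500. -77. 300.] [-0.56 -0.55  2.21  0.42  1.    0.82] err 0.0 tz [0.581 0.04 ] dq 0.03
[[0.813, 0.031, 0.582], [0.048, -0.999, -0.015], [0.581, 0.04, -0.813]]
```

```bash
sed -i 's/\[(-226.*\],\[0,0,0,0,0,.7\])/[(-226,-36,866),(-60,34,830),(60,88,785),(124,115,735),(262,172,600),(430,50,480),(500,-77,300)],[0,0,0,0,0,0,.7])/' sim.py; timeout 300 python3 sim.py
```

```text
[-357.  -92.  835.] [ 0.41 -1.02  0.6  -0.7   2.81  0.49] err 7.4 tz [0.641 0.048] dq 0.05
[-305.  -69.  847.] [ 0.41 -1.02  0.71 -0.55  2.73  0.65] err 9.0 tz [0.64  0.048] dq 0.04
[-252.  -47.  860.] [ 0.41 -1.02  0.81 -0.45  2.64  0.76] err 4.9 tz [0.641 0.048] dq 0.03
[-226.  -36.  866.] [ 0.41 -1.02  0.86 -0.42  2.59  0.8 ] err 0.7 tz [0.642 0.048] dq 0.02
[-175.  -14.  855.] [ 0.41 -1.02  0.96 -0.36  2.5   0.87] err 9.9 tz [0.638 0.048] dq 0.03
[-124.    7.  844.] [ 0.42 -1.02  1.06 -0.33  2.41  0.92] err 14.4 tz [0.636 0.048] dq 0.03
[-73.  29. 833.] [ 0.43 -1.02  1.17 -0.31  2.31  0.97] err 13.5 tz [0.636 0.048] dq 0.03
[-60.  34. 830.] [ 0.43 -1.02  1.19 -0.3   2.28  0.98] err 12.4 tz [0.636 0.048] dq 0.03
[-10.  55. 819.] [ 0.44 -1.02  1.29 -0.28  2.19  1.02] err 3.6 tz [0.634 0.048] dq 0.03
[ 37.  77. 796.] [ 0.45 -1.02  1.39 -0.27  2.1   1.06] err 2.4 tz [0.635 0.049] dq 0.02
[ 60.  88. 785.] [ 0.43 -1.02  1.44 -0.25  2.05  1.06] err 0.5 tz [0.636 0.048] dq 0.02
[103. 106. 752.] [ 0.54 -1.01  1.54 -0.31  1.95  1.15] err 0.0 tz [0.636 0.048] dq 0.07
[124. 115. 735.] [ 0.45
[... 491 characters left out ...]
.047] dq 0.06
[346. 111. 540.] [-0.08 -0.99  2.02  0.1   1.43  0.77] err 0.0 tz [0.636 0.047] dq 0.04
[388.  80. 510.] [-0.21 -0.93  2.05  0.18  1.35  0.64] err 0.0 tz [0.636 0.047] dq 0.03
[430.  50. 480.] [-0.29 -0.85  2.08  0.24  1.27  0.54] err 0.0 tz [0.636 0.047] dq 0.02
[447.  18. 435.] [-0.39 -0.83  2.15  0.31  1.2   0.59] err 0.0 tz [0.636 0.047] dq 0.02
[465. -13. 390.] [-0.47 -0.78  2.2   0.37  1.13  0.65] err 0.0 tz [0.636 0.047] dq 0.02
[482. -45. 345.] [-0.54 -0.7   2.24  0.44  1.05  0.7 ] err 0.0 tz [0.636 0.047] dq 0.02
[500. -77. 300.] [-0.59 -0.59  2.26  0.5   0.96  0.75] err 0.0 tz [0.636 0.047] dq 0.03
[[0.77, 0.027, 0.638], [0.051, -0.999, -0.019], [0.636, 0.047, -0.77]]
```

Emit:
move_arm(series=[{"jaw": 0, "translation": [0.035, 0.012, 0.017], "twist": 0}, {"jaw": 0, "translation": [0.07, 0.024, 0.034], "twist": 0}, {"jaw": 0, "translation": [0.106, 0.035, 0.051], "twist": 0}, {"jaw": 0, "translation": [0.142, 0.047, 0.068], "twist": 0}, {"jaw": 0, "translation": [0.178, 0.059, 0.085], "twist": 0}, {"jaw": 0, "translation": [0.202, 0.064, 0.111], "twist": 0}, {"jaw": 0, "translation": [0.227, 0.069, 0.137], "twist": 0}, {"jaw": 0, "translation": [0.252, 0.074, 0.164], "twist": 0}, {"jaw": 0, "translation": [0.277, 0.079, 0.19], "twist": 0}, {"jaw": 0, "translation": [0.302, 0.084, 0.217], "twist": 0}, {"jaw": 0, "translation": [0.32, 0.085, 0.246], "twist": 0}, {"jaw": 0, "translation": [0.339, 0.085, 0.276], "twist": 0}, {"jaw": 0, "translation": [0.358, 0.086, 0.306], "twist": 0}, {"jaw": 0, "translation": [0.377, 0.086, 0.336], "twist": 0}, {"jaw": 0, "translation": [0.386, 0.085, 0.363], "twist": 0}, {"jaw": 0, "translation": [0.396, 0.083, 0.39], "twist": 0}, {"jaw": 0, "translation": [0.405, 0.08, 0.416], "twist": 0}, {"jaw": 0, "translation": [0.405, 0.08, 0.416], "twist": 0}])

```text
time: 12.9
position: [127.1, 118.3, 733.5]
ee_rot: [0.1, 0.877, 0.344, 0.321]
ft_force: [0.9, -0.3, -1.4]
width: 0.5
gripper_force: 0.0
```

```bash
python3 st.py
```

```text
[ 0.4375 -1.0129  1.5925 -0.2424  1.8995  1.1036] [127.1 118.3 733.5] F [ 0.9 -0.3 -1.4] 12.9
tool axes x,y,z [[0.557, 0.667, 0.495], [0.538, -0.744, 0.397], [0.632, 0.045, -0.773]]
```

Emit:
move_arm(series=[{"jaw": 0, "translation": [0.008, -0.003, 0.032], "twist": 0}, {"jaw": 0, "translation": [0.015, -0.007, 0.064], "twist": 0}, {"jaw": 0, "translation": [0.023, -0.01, 0.095], "twist": 0}, {"jaw": 0, "translation": [0.03, -0.014, 0.127], "twist": 0}, {"jaw": 0, "translation": [0.038, -0.017, 0.16], "twist": 0}, {"jaw": 0, "translation": [0.045, -0.021, 0.191], "twist": 0}, {"jaw": 0, "translation": [0.039, -0.004, 0.215], "twist": 0}, {"jaw": 0, "translation": [0.033, 0.012, 0.239], "twist": 0}, {"jaw": 0, "translation": [0.027, 0.029, 0.264], "twist": 0.05}, {"jaw": 0, "translation": [0.021, 0.046, 0.288], "twist": 0.1}, {"jaw": 0, "translation": [0.015, 0.063, 0.312], "twist": 0.15}, {"jaw": 0, "translation": [0.009, 0.079, 0.336], "twist": 0.2}, {"jaw": 0, "translation": [0.003, 0.096, 0.36], "twist": 0.25}, {"jaw": 0, "translation": [-0.002, 0.113, 0.384], "twist": 0.3}, {"jaw": 0, "translation": [-0.023, 0.12, 0.41], "twist": 0.37}, {"jaw": 0, "translation": [-0.044, 0.128, 0.435], "twist": 0.44}, {"jaw": 0, "translation": [-0.065, 0.135, 0.46], "twist": 0.51}, {"jaw": 0, "translation": [-0.086, 0.143, 0.485], "twist": 0.58}, {"jaw": 0, "translation": [-0.107, 0.15, 0.51], "twist": 0.65}, {"jaw": 0, "translation": [-0.127, 0.158, 0.535], "twist": 0.7}])

```text
time: 14.57
position: [480.9, -61.0, 328.1]
ee_rot: [-0.018, 0.939, 0.02, 0.342]
ft_force: [-0.0, -0.3, 1.2]
width: 0.6
gripper_force: 0.0
```

```bash
cat > rel.py <<'E'
# tool tip position in door-hinge frame: X behind inner face, D distance from hinge line, Z ; uses cupboard yaw
from h import *
from scipy.spatial.transform import Rotation as Ro
s=bot.observe(); q=np.array(s['ee_rot']); M=Ro.from_quat(q[[1,2,3,0]]).as_matrix()
print(np.round(s['joint_positions'],3),round(s['time'],2),'tcp',np.round(s['position'],1),'tip',np.round(np.array(s['position'])+19*M[:,2],1),'F',np.round(s['ft_force'],1)); print(np.round(M.T,3).tolist())
E
python3 rel.py; python3 - <<'E'
from h import *
p,d=viewer.snapshot("wrist"); cv2.imwrite("pics/w1.png",p[...,::-1]); np.save("pics/w1.npy",d); import pickle; pickle.dump(viewer.get_calibration("wrist"),open("pics/w1.pkl","wb"))
p,d=viewer.snapshot("scene"); cv2.imwrite("pics/s3.png",p[...,::-1])
E
```

```text
[-0.587 -0.688  2.265  0.477  1.033  0.806] 14.57 tcp [480.9 -61.  328.1] tip [493.1 -60.1 313.6] F [-0.  -0.3  1.2]
[[0.766, 0.026, 0.643], [0.05, -0.999, -0.019], [0.641, 0.047, -0.766]]
```

View pics/w1.png

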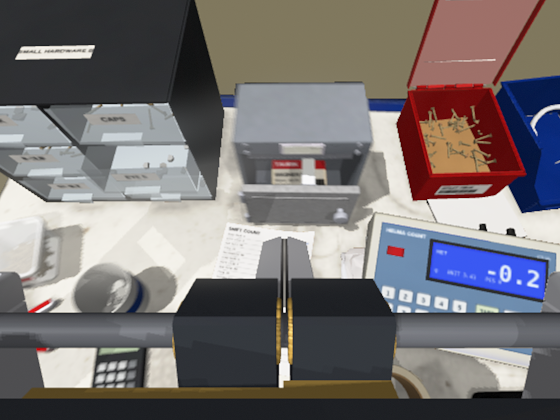

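The wrist view shows the tool aligned with the cupboard. The door's top edge runs (243,190)–(360,190), and a white strip stands behind it near (308,172). I'll measure these from depth.

```bash
python3 - <<'E'
from h import *
import pickle
d=np.load("pics/w1.npy"); c=pickle.load(open("pics/w1.pkl","rb")); W=cloud("wrist",d,c); im=cv2.imread("pics/w1.png")
sel=lambda lo,hi:W[np.all((W>lo)&(W<hi),-1)]
top=sel([630,-140,118],[662,5,130]); 
front=sel([628,-140,40],[645,5,112]); p=np.polyfit(front[:,1],front[:,0],1); print("door face",p, "top z",np.median(top[(top[:,0]>641)&(top[:,0]<646)][:,2]))
for y in range(-130,10,20):
    t=top[abs(top[:,1]-y)<8]; t=t[t[:,2]>121]; print(y,"x range",np.percentile(t[:,0],[3,97]).round(1),np.median(t[:,2]).round(1))
hd=sel([640,-140,200],[670,5,212]); 
for y in (-120,-60,-10): print("head front",y,hd[abs(hd[:,1]-y)<10][:,0].min().round(1))
L=sel([655,-5,150],[730,30,205]); print("left wall outer",np.polyfit(L[:,0],L[:,1],1) if len(L)>50 else len(L), "head y",hd[:,1].min(),hd[:,1].max())
bar=sel([690,-140,112],[708,5,127]); print("bar x",np.percentile(bar[:,0],[2,50,98]).round(1),np.median(bar[:,2]))
ca=sel([655,-140,104],[692,5,117]); print("catch pts",len(ca),np.percentile(ca,[3,50,97],0).round(1).tolist())
a=cv2.resize(im[125:225,225:375],None,fx=5,fy=5,interpolation=cv2.INTER_CUBIC); cv2.imwrite("pics/c2.png",a)
E
```

```text
door face [-2.53469589e-02  6.32606538e+02] top z nan
  return _methods._mean(a, axis=axis, dtype=dtype,
  ret = ret.dtype.type(ret / rcount)
Traceback (most recent call last):
IndexError: index -1 is out of bounds for axis 0 with size 0
```

```bash
python3 - <<'E'
from h import *
import pickle
d=np.load("pics/w1.npy"); c=pickle.load(open("pics/w1.pkl","rb")); W=cloud("wrist",d,c); im=cv2.imread("pics/w1.png")
for u in (262,300,309,318,345):
    print(u,[(v,*np.round(W[v,u]).astype(int).tolist()) for v in range(140,215,3)])
for v in (170,174,178): print(v,[(u,int(im[v,u].min()),*np.round(W[v,u]).astype(int).tolist()) for u in range(290,334,3)])
print([(u,*np.round(W[100,u]).astype(int).tolist()) for u in list(range(232,242))+list(range(366,376))])
print([(u,*np.round(W[192,u]).astype(int).tolist()) for u in list(range(236,250))+list(range(354,366))])
E
```

```text
262 [(140, 656, -26, 196), (143, 654, -26, 192), (146, 655, -26, 186), (149, 654, -25, 181), (152, 655, -24, 174), (155, 694, -16, 110), (158, 738, -6, 38), (161, 738, -6, 29), (164, 738, -5, 20), (167, 739, -4, 9), (170, 736, -4, 4), (173, 731, -4, 2), (176, 723, -5, 5), (179, 718, -5, 2), (182, 712, -5, 3), (185, 642, -20, 116), (188, 638, -21, 116), (191, 634, -21, 115), (194, 635, -20, 106), (197, 634, -20, 99), (200, 633, -19, 91), (203, 633, -18, 81), (206, 633, -17, 72), (209, 632, -17, 62), (212, 633, -16, 51)]
300 [(140, 658, -69, 195), (143, 655, -69, 194), (146, 654, -69, 188), (149, 654, -69, 183), (152, 654, -69, 178), (155, 696, -70, 110), (158, 697, -70, 102), (161, 692, -70, 102), (164, 687, -70, 101), (167, 683, -70, 100), (170, 677, -70, 101), (173, 671, -70, 102), (176, 667, -71, 100), (179, 661, -71, 103), (182, 658, -71, 100), (185, 645, -71, 116), (188, 639, -71, 117), (191, 636, -71, 114), (194, 635, -71, 107), (197, 635, -71, 100), (200, 635, -72, 90), (203, 635, -72, 82), (206, 634, -72, 73), (209, 634, -72, 63), (212, 634, -72, 53)]
309 [(140, 658, -79, 194)
[... 3233 characters left out ...]
2), (375, 919, -218, -13)]
[(236, 636, 15, 107), (237, 635, 14, 108), (238, 635, 12, 108), (239, 635, 11, 108), (240, 634, 9, 111), (241, 633, 7, 112), (242, 634, 6, 111), (243, 633, 5, 112), (244, 633, 3, 112), (245, 633, 2, 113), (246, 634, 1, 111), (247, 633, -1, 113), (248, -9223372036854775808, -9223372036854775808, -9223372036854775808), (249, 634, -3, 112), (354, 637, -142, 114), (355, 638, -143, 114), (356, 638, -145, 113), (357, 637, -146, 115), (358, 705, -173, -10), (359, 704, -175, -9), (360, 704, -176, -8), (361, 705, -178, -10), (362, 705, -180, -11), (363, 705, -182, -10), (364, 705, -183, -10), (365, 705, -185, -10)]<stdin>:8: RuntimeWarning: invalid value encountered in cast
```

Catch: a white strip spanning y ≈ -71 to -89, about 92 mm from the hinge, with the door's inner face at x ≈ 648. I'll approach along the tool axis over the door and stop short of it.

Emit:
move_arm(series=[{"jaw": 0, "translation": [0.002, 0.005, 0.03], "twist": 0}, {"jaw": 0, "translation": [0.005, 0.011, 0.06], "twist": 0}, {"jaw": 0, "translation": [0.007, 0.017, 0.09], "twist": 0}, {"jaw": 0, "translation": [0.01, 0.022, 0.12], "twist": 0}, {"jaw": 0, "translation": [0.012, 0.028, 0.15], "twist": 0}, {"jaw": 0, "translation": [0.014, 0.032, 0.179], "twist": 0}, {"jaw": 0, "translation": [0.014, 0.032, 0.179], "twist": 0}, {"jaw": 0, "translation": [0.014, 0.032, 0.179], "twist": 0}])

```text
time: 15.33
position: [608.6, -81.6, 199.7]
ee_rot: [-0.018, 0.94, 0.024, 0.341]
ft_force: [-0.1, 0.2, -0.2]
width: 0.3
gripper_force: 0.0
```

```bash
python3 rel.py; python3 - <<'E'
from h import *
p,d=viewer.snapshot("scene"); cv2.imwrite("pics/s4.png",p[...,::-1])
W=cloud("scene",d); cv2.imwrite("pics/c4.png",cv2.resize(p[120:230,230:370,::-1],None,fx=5,fy=5,interpolation=cv2.INTER_CUBIC))
E
```

```text
[-0.463 -0.135  2.12   0.602  0.624  0.658] 15.33 tcp [608.6 -81.6 199.7] tip [620.8 -80.6 185.1] F [-0.1  0.2 -0.2]
[[0.767, 0.032, 0.641], [0.057, -0.998, -0.018], [0.639, 0.051, -0.767]]
```

View pics/c4.png

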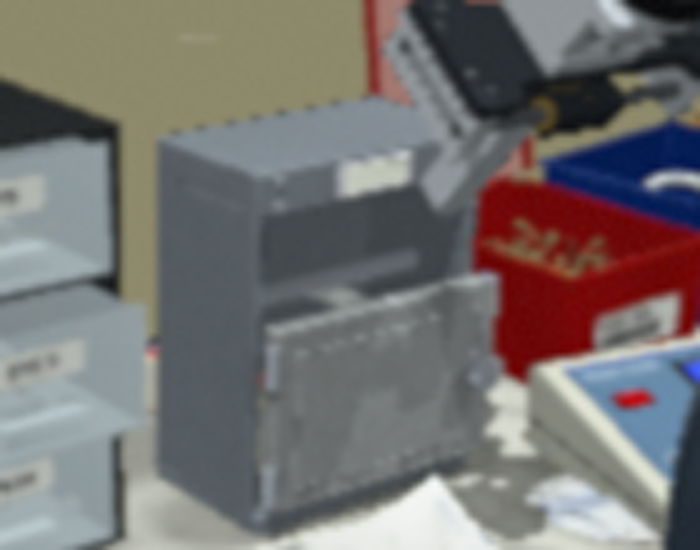

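The scene crop shows the fingertip at about (440,205), in front of the gap, with the finger tilted into it. I'll insert it now.

Emit:
move_arm(series=[{"jaw": 0, "translation": [0, 0.002, 0.015], "twist": 0}, {"jaw": 0, "translation": [0, 0.003, 0.03], "twist": 0}, {"jaw": 0, "translation": [0, 0.004, 0.045], "twist": 0}, {"jaw": 0, "translation": [0, 0.004, 0.06], "twist": 0}, {"jaw": 0, "translation": [0, 0.004, 0.06], "twist": 0}])

```text
time: 15.8
position: [647.2, -83.0, 154.9]
ee_rot: [-0.017, 0.939, 0.024, 0.342]
ft_force: [-0.5, 0.1, -0.4]
width: 0.8
gripper_force: 0.0
```

Emit:
move_arm(series=[{"jaw": 0, "translation": [0, 0, 0.006], "twist": 0}, {"jaw": 0, "translation": [0, 0, 0.012], "twist": 0}, {"jaw": 0, "translation": [0, 0, 0.018], "twist": 0}, {"jaw": 0, "translation": [0, 0, 0.018], "twist": 0}])

```text
time: 16.13
position: [658.2, -82.2, 139.6]
ee_rot: [-0.018, 0.94, 0.023, 0.341]
ft_force: [-0.1, -1.2, 0.2]
width: 0.4
gripper_force: 0.0
```

```bash
python3 rel.py
```

```text
[-0.418  0.085  2.032  0.701  0.492  0.566] 16.13 tcp [658.2 -82.2 139.6] tip [670.4 -81.3 125. ] F [-0.1 -1.2  0.2]
[[0.766, 0.032, 0.642], [0.056, -0.998, -0.017], [0.64, 0.049, -0.767]]
```

Emit:
move_arm(series=[{"jaw": 0, "translation": [0, 0, 0.004], "twist": 0}, {"jaw": 0, "translation": [0, 0, 0.008], "twist": 0}, {"jaw": 0, "translation": [0, 0, 0.008], "twist": 0}])

```text
time: 16.38
position: [663.2, -81.8, 132.8]
ee_rot: [-0.018, 0.94, 0.023, 0.341]
ft_force: [-0.0, 1.0, 0.4]
width: 0.0
gripper_force: 0.0
```

Emit:
move_arm(series=[{"jaw": 0, "translation": [0, 0, 0.002], "twist": 0}, {"jaw": 0, "translation": [0, 0, 0.004], "twist": 0}, {"jaw": 0, "translation": [0, 0, 0.004], "twist": 0}])

```text
time: 16.63
position: [666.3, -81.6, 130.9]
ee_rot: [-0.018, 0.939, 0.023, 0.341]
ft_force: [-1.1, 1.6, 4.5]
width: 0.5
gripper_force: 1.9
```

```bash
python3 rel.py
```

```text
[-0.411  0.118  2.016  0.717  0.475  0.552] 16.63 tcp [666.3 -81.6 130.9] tip [678.4 -80.6 116.3] F [-1.1  1.6  4.5]
[[0.766, 0.032, 0.642], [0.056, -0.998, -0.017], [0.641, 0.049, -0.766]]
```

Contact at 4.5 N, exactly where predicted. Pressing down.

Emit:
move_arm(series=[{"jaw": 0, "translation": [-0.001, 0, 0.001], "twist": 0}, {"jaw": 0, "translation": [-0.002, 0, 0.0025], "twist": 0}, {"jaw": 0, "translation": [-0.002, 0, 0.0025], "twist": 0}])

```text
time: 16.88
position: [666.5, -81.6, 128.3]
ee_rot: [-0.018, 0.939, 0.023, 0.342]
ft_force: [-3.4, 1.1, 7.5]
width: 0.3
gripper_force: 3.5
```

Emit:
move_arm(series=[{"jaw": 0, "translation": [-0.001, 0, 0.001], "twist": 0}, {"jaw": 0, "translation": [-0.0015, 0, 0.0015], "twist": 0}, {"jaw": 0, "translation": [-0.0015, 0, 0.0015], "twist": 0}])

```text
time: 17.13
position: [666.8, -81.8, 127.1]
ee_rot: [-0.017, 0.939, 0.023, 0.343]
ft_force: [-4.5, 2.8, 9.8]
width: 0.7
gripper_force: 4.1
```

```bash
python3 rel.py
```

```text
[-0.411  0.126  2.017  0.732  0.467  0.536] 17.13 tcp [666.8 -81.8 127.1] tip [679.  -80.9 112.6] F [-4.5  2.8  9.8]
[[0.764, 0.032, 0.644], [0.056, -0.998, -0.017], [0.643, 0.048, -0.765]]
```

The catch is pressed 3.7 mm at 9.8 N. I'll hold it down and draw the door along its arc.

Emit:
move_arm(series=[{"jaw": 0, "translation": [-0.002, 0.0005, -0.0015], "twist": 0}, {"jaw": 0, "translation": [-0.004, 0.001, -0.0033], "twist": 0}, {"jaw": 0, "translation": [-0.0055, 0.0015, -0.0047], "twist": 0}, {"jaw": 0, "translation": [-0.0073, 0.002, -0.0062], "twist": 0}, {"jaw": 0, "translation": [-0.0073, 0.002, -0.0062], "twist": 0}])

```text
time: 17.55
position: [657.7, -84.4, 127.8]
ee_rot: [-0.017, 0.939, 0.023, 0.343]
ft_force: [-0.8, 2.8, 7.8]
width: 0.6
gripper_force: 3.9
```

```bash
cat > dr.py <<'E'
from h import *
import sys
p,d=viewer.snapshot("scene"); cv2.imwrite(f"pics/{sys.argv[1]}.png",cv2.resize(p[120:230,230:370,::-1],None,fx=5,fy=5,interpolation=cv2.INTER_CUBIC)); W=cloud("scene",d)
B=W[150:235,250:350].reshape(-1,3); B=B[np.all((B>[480,-160,40])&(B<[652,8,105]),1)]
# door outer plane by PCA on xy
c=np.median(B[:,:2],0); A=B[:,:2]
for _ in range(5):
    m=A.mean(0); v=np.linalg.svd(A-m,full_matrices=False)[2][0]; r=(A-m)@np.array([-v[1],v[0]]); A=A[abs(r)<max(3,1.5*np.std(r))]
v=v*np.sign(-v[1]); print("door dir",v.round(3),"angle",round(float(np.arctan2(-v[0],-v[1])+.027),3),len(A))
E
python3 rel.py; python3 dr.py d1
```

```text
[-0.423  0.105  2.038  0.744  0.472  0.516] 17.55 tcp [657.7 -84.4 127.8] tip [669.9 -83.5 113.3] F [-0.8  2.8  7.8]
[[0.763, 0.032, 0.645], [0.055, -0.998, -0.016], [0.644, 0.048, -0.764]]
door dir [-0.055 -0.998] angle 0.082 878
```

The door follows, at about 0.08 rad. I'll press slightly deeper and keep drawing.

Emit:
move_arm(series=[{"jaw": 0, "translation": [-0.001, 0, 0.0013], "twist": 0}, {"jaw": 0, "translation": [-0.003, 0.0002, -0.0003], "twist": 0}, {"jaw": 0, "translation": [-0.005, 0.0006, -0.002], "twist": 0}, {"jaw": 0, "translation": [-0.007, 0.0009, -0.0037], "twist": 0}, {"jaw": 0, "translation": [-0.0087, 0.0011, -0.0052], "twist": 0}, {"jaw": 0, "translation": [-0.0087, 0.0011, -0.0052], "twist": 0}])

```text
time: 18.1
position: [648.2, -86.3, 126.7]
ee_rot: [-0.017, 0.939, 0.023, 0.344]
ft_force: [-0.5, 3.2, 8.6]
width: 0.2
gripper_force: 4.4
```

```bash
python3 rel.py; python3 dr.py d2
```

```text
[-0.435  0.087  2.061  0.759  0.475  0.492] 18.1 tcp [648.2 -86.3 126.7] tip [660.4 -85.3 112.2] F [-0.5  3.2  8.6]
[[0.763, 0.032, 0.646], [0.055, -0.998, -0.016], [0.644, 0.048, -0.763]]
door dir [-0.158 -0.988] angle 0.185 931
```

The door is past the catch at 0.185 rad. I keep the catch held down and carry on round the arc.

Emit:
move_arm(series=[{"jaw": 0, "translation": [-0.004, 0, -0.003], "twist": 0}, {"jaw": 0, "translation": [-0.0075, -0.0002, -0.0063], "twist": 0}, {"jaw": 0, "translation": [-0.011, -0.0003, -0.0095], "twist": 0}, {"jaw": 0, "translation": [-0.015, -0.001, -0.0125], "twist": 0}, {"jaw": 0, "translation": [-0.0187, -0.002, -0.0157], "twist": 0}, {"jaw": 0, "translation": [-0.0224, -0.0028, -0.0189], "twist": 0}, {"jaw": 0, "translation": [-0.026, -0.0044, -0.022], "twist": 0}, {"jaw": 0, "translation": [-0.0295, -0.006, -0.025], "twist": 0}, {"jaw": 0, "translation": [-0.033, -0.0078, -0.028], "twist": 0}, {"jaw": 0, "translation": [-0.0366, -0.0095, -0.0308], "twist": 0}, {"jaw": 0, "translation": [-0.0366, -0.0095, -0.0308], "twist": 0}])

```text
time: 19.07
position: [599.7, -79.9, 126.8]
ee_rot: [-0.016, 0.939, 0.023, 0.344]
ft_force: [-0.4, 0.2, 9.2]
width: 0.3
gripper_force: 4.2
```

```bash
python3 rel.py; python3 dr.py d3
```

```text
[-0.468 -0.031  2.182  0.782  0.491  0.445] 19.07 tcp [599.7 -79.9 126.8] tip [611.9 -79.  112.3] F [-0.4  0.2  9.2]
[[0.763, 0.032, 0.646], [0.054, -0.998, -0.015], [0.645, 0.046, -0.763]]
door dir [-0.627 -0.779] angle 0.705 1077
```

View pics/d3.png

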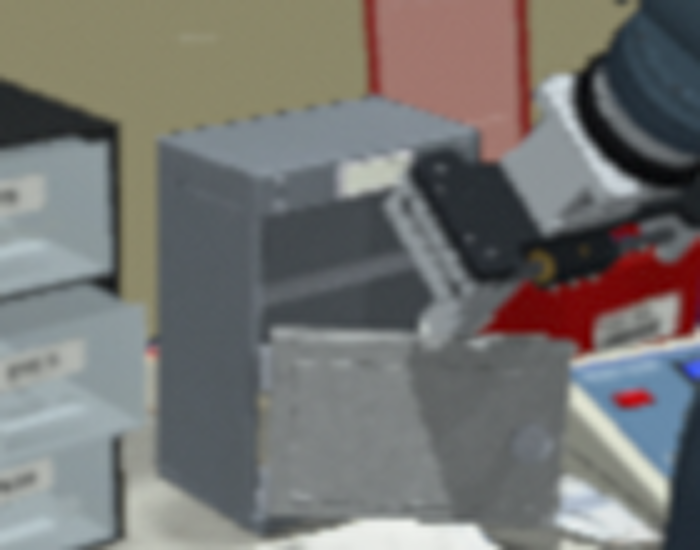

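The scene shows the door open at about 0.7 rad with the finger over its top. I'll continue to square.

Emit:
move_arm(series=[{"jaw": 0, "translation": [-0.0045, -0.003, -0.0037], "twist": 0}, {"jaw": 0, "translation": [-0.009, -0.0065, -0.0074], "twist": 0}, {"jaw": 0, "translation": [-0.013, -0.0101, -0.0108], "twist": 0}, {"jaw": 0, "translation": [-0.017, -0.0145, -0.014], "twist": 0}, {"jaw": 0, "translation": [-0.0207, -0.019, -0.017], "twist": 0}, {"jaw": 0, "translation": [-0.0242, -0.0236, -0.02], "twist": 0}, {"jaw": 0, "translation": [-0.0275, -0.0287, -0.0226], "twist": 0}, {"jaw": 0, "translation": [-0.0304, -0.034, -0.025], "twist": 0}, {"jaw": 0, "translation": [-0.0331, -0.0396, -0.0273], "twist": 0}, {"jaw": 0, "translation": [-0.0355, -0.0453, -0.0292], "twist": 0}, {"jaw": 0, "translation": [-0.0377, -0.0513, -0.0309], "twist": 0}, {"jaw": 0, "translation": [-0.0395, -0.0575, -0.0324], "twist": 0}, {"jaw": 0, "translation": [-0.0414, -0.065, -0.0338], "twist": 0}, {"jaw": 0, "translation": [-0.0414, -0.065, -0.0338], "twist": 0}])

```text
time: 20.28
position: [543.0, -17.3, 127.3]
ee_rot: [-0.016, 0.939, 0.023, 0.344]
ft_force: [0.7, 0.9, 8.3]
width: 0.2
gripper_force: 3.7
```

```bash
python3 rel.py; python3 dr.py d4
```

```text
[-0.383 -0.213  2.342  0.698  0.459  0.592] 20.28 tcp [543.  -17.3 127.3] tip [555.2 -16.4 112.8] F [0.7 0.9 8.3]
[[0.762, 0.032, 0.647], [0.055, -0.998, -0.015], [0.645, 0.047, -0.763]]
door dir [ 0.01 -1.  ] angle 0.017 19
```

Now I release straight up, then look.

Emit:
move_arm(series=[{"jaw": 0, "translation": [0.004, 0, -0.005], "twist": 0}, {"jaw": 0, "translation": [0.01, 0, -0.011], "twist": 0}, {"jaw": 0, "translation": [0.02, 0, -0.023], "twist": 0}, {"jaw": 0, "translation": [0.039, 0, -0.046], "twist": 0}, {"jaw": 0, "translation": [0.06, 0.005, -0.07], "twist": 0}, {"jaw": 0, "translation": [0.08, 0.01, -0.095], "twist": 0}, {"jaw": 0, "translation": [0.08, 0.02, -0.13], "twist": 0}, {"jaw": 0, "translation": [0.08, 0.04, -0.16], "twist": 0}, {"jaw": 0, "translation": [0.08, 0.04, -0.16], "twist": 0}])

```text
time: 21.08
position: [502.2, -65.9, 303.8]
ee_rot: [-0.014, 0.938, 0.022, 0.345]
ft_force: [0.4, -0.2, 1.1]
width: 0.5
gripper_force: 0.0
```

```bash
python3 rel.py; python3 - <<'E'
from h import *
p,d=viewer.snapshot("scene"); cv2.imwrite("pics/s9.png",p[...,::-1]); W=cloud("scene",d)
B=W.reshape(-1,3); B=B[np.all((B>[470,-45,105])&(B<[648,35,135]),1)]; print(len(B)); m=np.median(B,0); p1=np.polyfit(B[:,0],B[:,1],1); print("door line y=%.3f x+%.1f"%tuple(p1),"x",B[:,0].min(),B[:,0].max(),"angle",np.pi/2-np.arctan(p1[0])+.04)
T=cloud("top",viewer.snapshot("top")[1]).reshape(-1,3)
for nm,b in(("cup",([450,130,60],[560,240,95])),("tub",([490,280,45],[630,420,75]))):
    A=T[np.all((T>b[0])&(T<b[1]),1)]; O=cloud("top",np.load("pics/top0.npy")).reshape(-1,3);O=O[np.all((O>b[0])&(O<b[1]),1)]; print(nm,A.mean(0).round(1),O.mean(0).round(1))
E
```

```text
[-0.561 -0.602  2.262  0.489  0.937  0.779] 21.08 tcp [502.2 -65.9 303.8] tip [514.5 -65.1 289.3] F [ 0.4 -0.2  1.1]
[[0.761, 0.032, 0.648], [0.051, -0.999, -0.01], [0.647, 0.041, -0.762]]
500
door line y=-0.001 x+14.0 x 482.5157388206212 642.4437395735034 angle 1.6118339111022673
cup [510.9 185.   74.7] [511.4 184.7  74.6]
tub [556.4 352.4  58.9] [556.5 352.5  58.8]
```

View pics/s9.png

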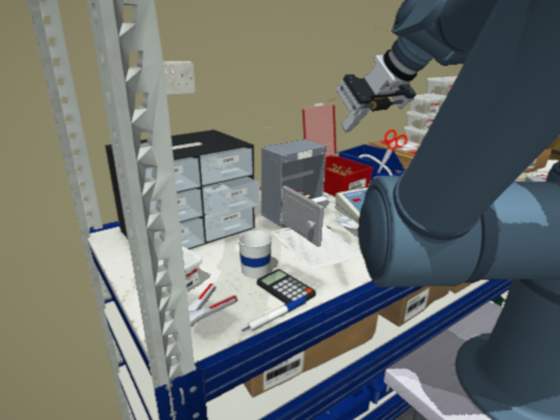

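The view shows the door standing square to the front at about (303,215), roughly 1.6 rad open. The gripper is clear above at (360,100), and the cup and tub have not moved. The tape roll is hidden behind the arm, but the tool never came near it. Handing in.

```bash
python3 -c "
from station import bot
print(bot.finish_job())"
```

```text
the job is handed in; nothing more can be done
None
```

The door stands open at about 1.6 rad, roughly square to the front. The catch was felt at about 92 mm from the hinge, held down at about 10 N while the door was drawn past it, then let go. The gripper is clear, the cup and tub are unmoved, the tape roll was not re-checked (hidden behind the arm), and the job was handed in at about 21 s.

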